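Lock down a lotion pump and pack the bottle

TASK

Get the amber pump bottle ready for dispatch: push its pump head down to its stop and, holding it down, twist it clockwise (seen from above) as far as it goes, so that it catches in its lock and stays down by itself when you let go. Then set the bottle gently down, upright, in the empty space of the divided cardboard tray, without disturbing the other bottle and jars.

Things in the scene. Friction and masses are not known exactly. Their poses are not given: they have to be found in the camera images.
- bottle: Loose amber bottle, about 0.4 kg, standing on the table, with a black lotion pump: body 64 mm diameter to 98 mm up, sloping shoulder, black ribbed screw closure 38 mm diameter from 122 to 144 mm, on it the lock ring, 29 mm diameter, to 158 mm; above that the pump head, top at 200 mm while up. Origin: centre of the underside, z up the axis.
- bottle_mid (a point): Point on the bottle's axis, 60 mm above its underside, in the middle of the 64 mm body.
- collar_mid (a point): Centre of the black screw closure (38 mm diameter, 22 mm high), on the bottle's axis, 133 mm above its underside; a good place to hold the bottle, fingers astride the head.
- head_mid (a point): Centre of the pump head's block, on the axis: 38 mm long (x, towards the nozzle, which reaches 58 mm from the axis), 30 mm wide (y, flat parallel sides to grip), 20 mm high; 190 mm above the bottle's underside while up. It turns with about 0.02 N m; twisted on at an end stop, the whole bottle slips round. Fingers astride the block may reach lower, outside the lock ring, down to the closure.
- lock_ring (a point): Centre of the top of the lock ring, 158 mm up the axis. Lugs on the head's tube hook under its ledges. The head turns 1.9 rad from end stop to end stop; its first turn is unknown. If a push stops short (7 mm), the lugs sit on the ledges: turn it back anticlockwise, up to 0.7 rad, until it goes down to its stop. Kept within 2 mm of the stop, it then turns clockwise into the lock, 0.7 to 1.4 rad on.
- pump_stem (a joint): How far the head is pressed down (m): 0 up, 0.018 at its bottom stop. A spring pushes up with about 4 N at the top and 11 N at the bottom. Caught in the lock it rises some 5 mm on release and stays at about 0.013; held at 0.016 it only hangs under the entry lip and must be pressed and twisted on.
- tray: Fixed cardboard tray, 184 mm (its x) by 96 mm (its y), 70 mm high, walls and floor 4 mm, divided across the middle of its length into two spaces of 86 by 88 mm. Origin: centre of the underside.
- tray_space (a point): Centre of the floor of the empty space, 4 mm above the table, on the tray's -x half.
- packed_jar: Loose amber jar, 60 mm diameter, 66 mm high, already in the other space of the tray (+x half); leave it. Origin: centre of the underside.
- capped_bottle: Loose amber bottle with a screw cap and no pump, 56 mm diameter, 130 mm high; leave it. Origin: centre of the underside.
- white_jar: Loose white jar, 70 mm diameter, 52 mm high; leave it. Origin: centre of the underside.

How it is judged (in metres and radians):
On the way, in this order (a step that is already met when the one before it is completed fails the run):
1. the pump head is pressed to its stop, the bottle upright and not yet in the tray (value of joint pump_stem above 0.0163 m and angle between bottle_mid's own z axis and vertical below 0.15 rad and horizontal distance between bottle_mid and tray_space above 0.06 m), for 0.1 s.
2. the head is twisted until it catches in its lock and let go, and stays down by itself, the bottle not yet in the tray (value of joint pump_stem between 0.0105 and 0.015 m and contact force between bottle and the fingers below 0.1 N and horizontal distance between bottle_mid and tray_space above 0.06 m), for 0.2 s.
At the end, for the whole second after the job is handed in: The pump head is caught in its lock: 10.5 to 15 mm down with nothing holding it. The bottle stands in the empty space of the tray, its axis within 20 mm of the space's centre, its underside within 4 mm of the floor, upright within 0.08 rad, at rest (value of joint pump_stem between 0.0105 and 0.015 m and horizontal distance between bottle_mid and tray_space below 0.02 m and z of bottle_mid in the frame of tray_space below 0.064 m and angle between bottle_mid's own z axis and vertical below 0.08 rad and linear speed of bottle below 0.02 m/s); the robot touches nothing.
It fails at once if the bottle is tipped over (angle between bottle_mid's own z axis and vertical above 0.6 rad).
It fails at once if the bottle is dropped or thrown instead of set down gently (loose and faster than 0.5 m/s) (linear speed of bottle above 0.5 m/s and contact force between bottle and the fingers below 0.05 N).
It fails at once if another bottle or jar is moved by more than 30 mm (distance of any of packed_jar, capped_bottle, white_jar from where it was at the start of the episode above 0.03 m).
It also fails if it takes over 67 s, if anything falls off the work surface, if the arm or the gripper's body presses on something with over 40 N, if the wrist force passes 120 N, or if a joint passes its speed limit or range.

ROBOT

A 7-joint arm with a two-finger parallel gripper is mounted at the origin on the work surface. World frame = base frame: x ahead of the robot, y to its left, z up, the work surface at z = 0. Lengths are in m, angles in degrees, forces in N, time in s.
With the tool pointing down it reaches from about 0.425 to 0.875 m from the base axis. Payload 4.7 kg.
Tool frame: the origin (TCP) lies at the very end of the fingers, on their centre line; the grasp point (between the pads) lies 19 mm behind it; z points along the fingers, y is the direction in which the jaws open and shut (so a half turn about z gives the same grasp; the last joint's range is limited). The gripper opens to 87 mm and grips with 3 to 60 N. Pads are 19 mm wide; open, the fingers measure 117 mm over their backs; the gripper's body (75 mm by 190 mm) begins 51 mm behind the grasp point.
Start: joints at [-63.535, 18.392, -4.016, 83.108, 1.295, 78.541, -3.26], TCP at [0.281, 0.586, 0.198] pointing down, gripper open.
Joint ranges: [-163.93, 163.93], [-17.29, 119.83], [-79.2, 71.16], [3.27, 140.29], [-89.18, 269.18], [5.43, 117.66], [-154.24, 154.24]. Speed limits (degrees/s): [147.25, 147.25, 180, 180, 180, 180, 180].

INTERFACE

Orientations are given as [roll, pitch, yaw] about the fixed x, y, z axes, in that order (R = Rz(yaw) Ry(pitch) Rx(roll)).
In Python, from cell import sensors, imaging, ticket gives the robot as it stands.
- The arm moves only by the tool carry_out, never from a script. Its argument "plan" is a list of rows, each an object of numbers: "fingers": the closure, from -1 (fully open) to 1 (shut); "dx", "dy", "dz": the shift along the tool's x, y, z normalised to -1 to 1, where 1 is 0.03 m; "rx", "ry", "rz": the turn, a rotation vector about the tool's x, y, z normalised to -1 to 1, where 1 is 10 degrees. A call has 1 to 12 rows; each row shifts and turns the commanded pose from where the row before left it, along the tool's axes as they then stand; what a row does not reach is not made up. A row lasts 1/8 s, in which the tool goes at most 62.5 mm and 10.7 degrees, less where a joint would pass 70% of its speed; a pose out of reach is approached as far as the arm can. A call with a number of a shift or a turn outside -1 to 1 is refused whole. A call with a gripper value outside its range is refused whole. The fingers move at their own pace and stop on an object; "force" is the grip in N (left out, the last holds). Time passes only in rows, so rows that do not move let the fingers close. It gives the time, the measured TCP pose, the force and the opening at its end, in the units of the state.
- sensors.get_obs(): the state, without advancing time (a new reading comes with each control period).
- imaging.read_camera(name): name is "side" or "top" or "wrist"; returns a dict with "color" (480x640x3 uint8, red, green, blue), "mtx" (3x3 intrinsics, pixels), "extrinsics" (4x4, takes a point from world to camera coordinates); the wrist camera has in their place "tool_from_camera" (4x4, takes a point from camera to tool coordinates, whose origin is the TCP and whose axes are the flange's). Camera axes: x right, y down, z forward; pixel columns grow to the right and rows downward; lengths in m; the calibration is good to about 2 mm. A picture is of the moment at which its call begins: read the wrist's pose just before it. There is no depth.
- ticket.sign_off(): hands the job in, once; it reports no verdict.
The state is a dict: "time_s": time; "qpos": joint angles; "joint_velocities": joint speeds; "effort": joint torques, N m; "tool_pos": TCP position; "tool_rot": TCP orientation; "force": force on the tool from outside, world axes, zero at the start; "wrist_torque": the same for the moment, N m; "grip_width": finger opening in m.
Only numpy, scipy, OpenCV 4.12 (cv2) and the standard library are available. Lean on these libraries where they do the work, as an engineer would, in place of code of your own. Each camera call takes 0.05 s, during which the arm holds its last target.

## Working session

There is one attempt and no reset: what is moved stays moved. The work goes in short steps, Python scripts to look and compute and a tool call to move; the robot and the scene stay as the last step left them, time stands still between calls to the robot, and variables do not carry over. Pictures are saved under pics/ and viewed, and the job is handed in when it is done.

Besides the shell and the picture viewer there is one more tool, called after "Request:" by a JSON object that holds its "op" and its "data". carry_out: Moves the arm, as the interface text tells. Scaled input: -1 to 1 covers 0.03 m each way for a shift and 10 degrees each way for a turn. Its arguments: {"type":"object","properties":{"plan":{"type":"array"},"force":{"type":"number"}},"required":["plan"]}

```bash
mkdir -p pics; ls; cat > h.py <<'E'
import numpy as np, cv2, json
from cell import sensors, imaging, ticket
def snap(n,f):
    o=sensors.get_obs(); d=imaging.read_camera(n)
    cv2.imwrite('pics/'+f+'.png',d['color'][:,:,::-1])
    return o,d
E
python3 - <<'E'
from h import *
import pickle
r={}
for n in ['side','top','wrist']:
    o,d=snap(n,n+'0'); r[n]=(o,d)
pickle.dump(r,open('r0.pkl','wb'))
print(o)
for n in r: print(n,{k:v for k,v in r[n][1].items() if k!='color'})
E
```

```text
pics
{'time_s': 0.1, 'qpos': array([-63.53619126,  18.4350914 ,  -4.01320831,  83.16700591,
         1.29729621,  78.54123795,  -3.26066359]), 'joint_velocities': array([-0.00822729, -0.12101827,  0.00256566, -0.10868186, -0.02380444,
       -0.00236804, -0.03951835]), 'effort': array([-2.61452160e-04, -4.92571056e+01, -4.06085690e-01, -3.13397598e+01,
       -6.41891873e-02,  3.94086353e-02,  6.74496960e-05]), 'tool_pos': array([0.28128157, 0.58539741, 0.1968754 ]), 'tool_rot': array([-1.79902014e+02,  8.41353803e-03,  1.54343363e+02]), 'force': array([ 0.28934895,  0.28548292, -0.13320087]), 'wrist_torque': array([ 0.06851108,  0.02276687, -0.00114687]), 'grip_width': 0.08691937683032987}
side {'mtx': array([[497.81431939,   0.        , 316.41241645],
       [  0.        , 497.81431939, 231.65184742],
       [  0.        ,   0.        ,   1.        ]]), 'extrinsics': array([[-0.92201468, -0.38712875, -0.00450136,  0.55428508],
       [-0.19490121,  0.4741745 , -0.85858725,  0.24175456],
       [ 0.33451824, -0.79075272, -0.51264771,  0.64289218],
       [ 0.        ,  0.        ,  
[... 285 characters left out ...]
034 , -0.02098748, -0.16539895,  0.59563574],
       [ 0.16508456,  0.01593138, -0.98615074,  0.79523068],
       [ 0.        ,  0.        ,  0.        ,  1.        ]])}
wrist {'mtx': array([[346.84146637,   0.        , 320.86038131],
       [  0.        , 346.84146637, 238.41116849],
       [  0.        ,   0.        ,   1.        ]]), 'tool_from_camera': array([[ 1.04632953e-04, -9.68594837e-01, -2.48644386e-01,
         6.90951422e-02],
       [ 9.99999899e-01, -7.44340671e-06,  4.49809422e-04,
        -4.85718264e-04],
       [-4.37533845e-04, -2.48644408e-01,  9.68594738e-01,
        -1.87114529e-01],
       [ 0.00000000e+00,  0.00000000e+00,  0.00000000e+00,
         1.00000000e+00]])}
```

View pics/side0.png

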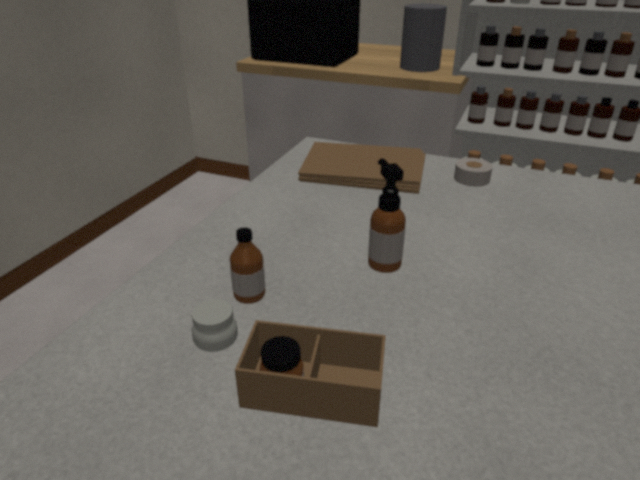

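View pics/top0.png

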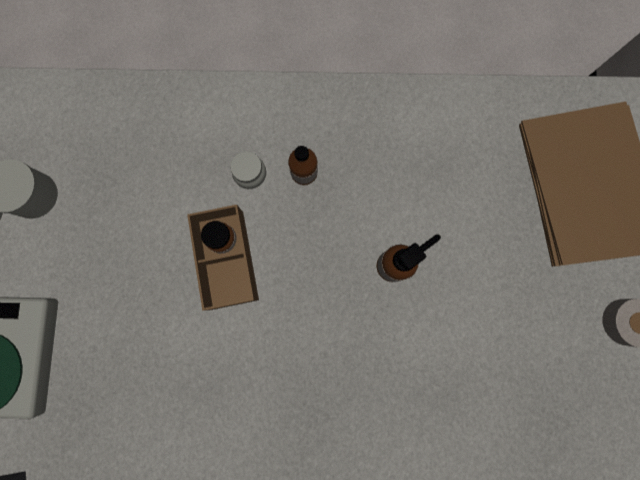

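View pics/wrist0.png

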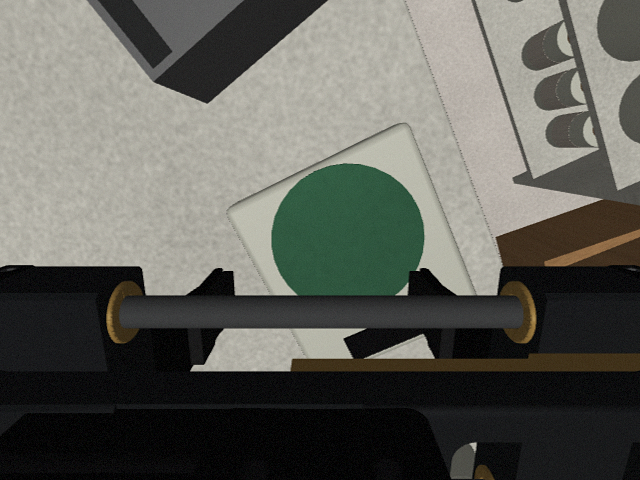

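```bash
python3 - <<'E'
import cv2
t=cv2.imread('pics/top0.png'); s=cv2.imread('pics/side0.png')
def crop(im,x0,y0,x1,y1,f,n):
    c=cv2.resize(im[y0:y1,x0:x1],None,fx=f,fy=f,interpolation=cv2.INTER_CUBIC)
    c=cv2.convertScaleAbs(c,alpha=1.8,beta=20)
    for x in range(x0//20*20+20,x1,20):
        cv2.line(c,((x-x0)*f,0),((x-x0)*f,6),(0,255,255),1); cv2.putText(c,str(x),((x-x0)*f,16),0,.4,(0,255,255))
    for y in range(y0//20*20+20,y1,20):
        cv2.line(c,(0,(y-y0)*f),(6,(y-y0)*f),(0,255,255),1); cv2.putText(c,str(y),(8,(y-y0)*f),0,.4,(0,255,255))
    cv2.imwrite('pics/'+n+'.png',c)
crop(t,370,220,450,290,8,'tb'); crop(t,180,195,270,315,5,'tt')
crop(s,350,150,430,280,4,'sb'); crop(s,230,315,395,425,4,'st')
E
```

```text
(no output)
```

View pics/tb.png

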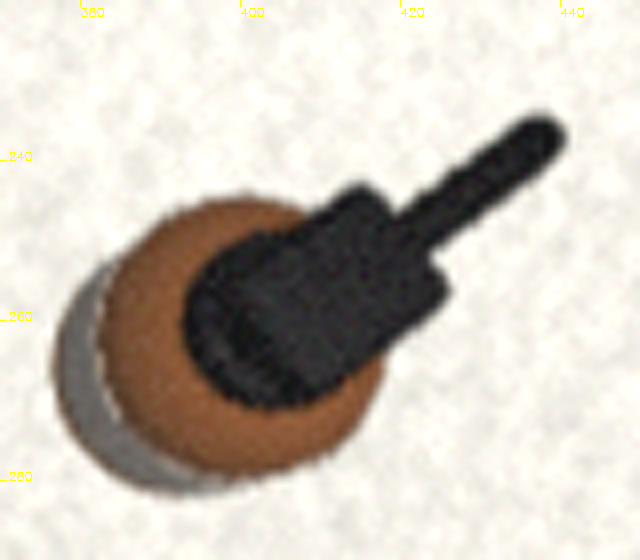

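View pics/tt.png

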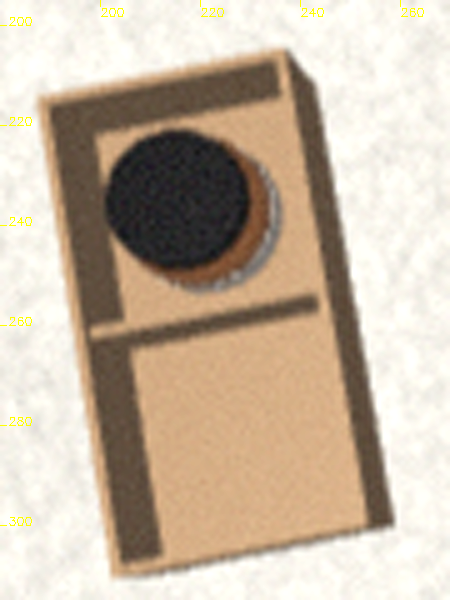

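View pics/sb.png

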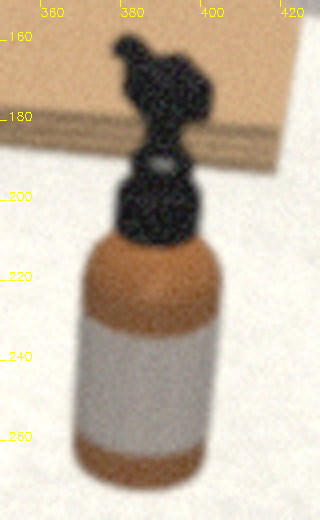

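View pics/st.png

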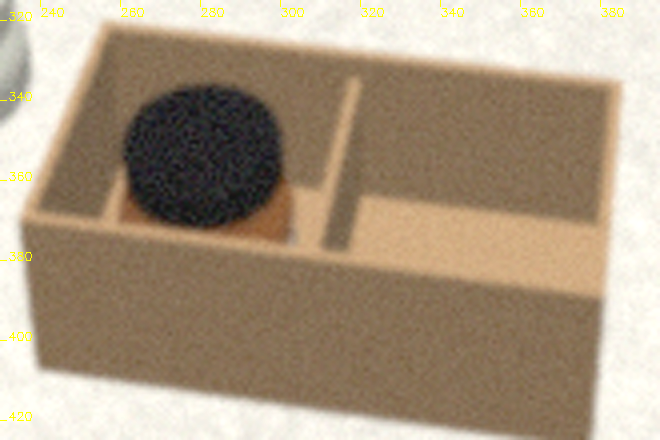

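```bash
cat >> h.py <<'E'
import pickle
R0=pickle.load(open('r0.pkl','rb'))
def proj(n,P):
    d=R0[n][1]; E=d['extrinsics']; P=np.atleast_2d(P)
    c=P@E[:3,:3].T+E[:3,3]; u=c@d['mtx'].T
    return u[:,:2]/u[:,2:]
def tri(obs):
    # obs: list of (n,(u,v))
    A=[];
    for n,(u,v) in obs:
        d=R0[n][1]; P=d['mtx']@d['extrinsics'][:3]
        A+= [u*P[2]-P[0], v*P[2]-P[1]]
    A=np.array(A); x=np.linalg.lstsq(A[:,:3],-A[:,3],rcond=None)[0]
    e=[np.round(proj(n,x)[0]-np.array(p),1).tolist() for n,p in obs]
    return x,e
def onplane(n,p,z):
    d=R0[n][1]; E=d['extrinsics']
    r=E[:3,:3].T@np.linalg.solve(d['mtx'],[p[0],p[1],1]); c=-E[:3,:3].T@E[:3,3]
    return c+r*(z-c[2])/r[2]
E
python3 - <<'E'
from h import *
print('nozzle tip',tri([('top',(437.5,236.5)),('side',(379,161.5))]))
print('tray corners')
for a,b in [((188.5,215),(381.5,336.5)),((237,206),0),((203,309),0),((256,303),0)]: pass
# top: corners: UL(188,214.5) UR(237,205.5 rim z70) LL(203,309.5)
# side rim: farleft (257,321), far right (384,336.5), near left(236,368.5), near right(382,389)
C={}
for k,p in dict(UL=(188.5,214.5),UR=(237,205.5),LL=(203,309.5)).items():
    C[k]=onplane('top',p,.07); print(k,C[k])
for p in [(256.5,321),(384,336),(235.5,368.5),(380.5,390)]: print('side',p,onplane('side',p,.07))
for p in [(239.5,407),(256,303)]:print(p)
print('base side',onplane('side',(239.5,407),0),onplane('side',(378,424),0))
print('top base R', onplane('top',(258,300.5),0))
E
```

```text
nozzle tip (array([ 0.56451445, -0.20962058,  0.18563229]), [[-0.1, -0.5], [0.4, 0.1]])
tray corners
UL [0.61356727 0.22985886 0.07      ]
UR [0.6329549  0.13840096 0.07      ]
LL [0.43689576 0.1905708  0.07      ]
side (256.5, 321) [0.63250043 0.14371519 0.07      ]
side (384, 336) [0.45726016 0.10433408 0.07      ]
side (235.5, 368.5) [0.61362223 0.23314978 0.07      ]
side (380.5, 390) [0.43499025 0.19635184 0.07      ]
(239.5, 407)
(256, 303)
base side [0.61368644 0.23463841 0.        ] [0.43581597 0.18971303 0.        ]
top base R [0.45541819 0.10014937 0.        ]
```

```bash
python3 - <<'E'
from h import *
from scipy.optimize import least_squares
def circ(r,z): 
    a=np.linspace(0,2*np.pi,73); return np.c_[r*np.cos(a),r*np.sin(a),0*a+z]
def body(x,y): 
    P=np.vstack([circ(.032,0),circ(.032,.098)])
    return P+[x,y,0]
# side silhouettes: body left/right/bottom, collar left/right ; top: body extents
def res(p):
    x,y=p; s=proj('side',circ(.032,0)+[x,y,0]); c=proj('side',np.vstack([circ(.019,.122),circ(.019,.144)])+[x,y,0])
    t=proj('top',circ(.032,0)+[x,y,0]); t2=proj('top',circ(.032,.098)+[x,y,0])
    return [s[:,1].max()-271.5,(c[:,0].min()+c[:,0].max())/2-389.3, t[:,0].min()-377,t[:,1].max()-281,t2[:,1].min()-245,t2[:,0].max()-418]
r=least_squares(res,[.5,-.15]); print(r.x,r.fun)
x,y=r.x
tip=np.array([.5645,-.2096]); v=tip-r.x; print('nozzle',np.hypot(*v),np.degrees(np.arctan2(v[1],v[0])))
yaw=np.arctan2(v[1],v[0])
def ov(n,box,f,out,x,y,yaw):
    im=cv2.imread(f'pics/{n}0.png'); x0,y0,x1,y1=box
    c=cv2.convertScaleAbs(cv2.resize(im[y0:y1,x0:x1],None,fx=f,fy=f,interpolation=cv2.INTER_CUBIC),alpha=1.8,beta=20)
    def pl(P,col):
        q=((proj(n,P)-[x0,y0]+.5)*f).astype(int); cv2.polylines(c,[q],False,col,1)
    for rr,z in [(.032,0),(.032,.098),(.019,.122),(.019,.144),(.0145,.158)]: pl(circ(rr,z)+[x,y,0],(0,0,255))
    Rz=np.array([[np.cos(yaw),-np.sin(yaw),0],[np.sin(yaw),np.cos(yaw),0],[0,0,1]])
    for z in(.18,.2):
        B=np.array([[19,15],[19,-15],[-19,-15],[-19,15],[19,15]])/1000; B=np.c_[B,0*B[:,0]+z]
        pl(B@Rz.T+[x,y,0],(0,255,0))
    pl(np.array([[0,0,.19],[.058,0,.19]])@Rz.T+[x,y,0],(255,0,255))
    cv2.imwrite('pics/'+out+'.png',c); return
ov('top',(370,220,450,290),8,'ovt',x,y,yaw); ov('side',(350,150,430,280),4,'ovs',x,y,yaw)
T=np.array([[.6136,.2315],[.6327,.141],[.436,.1935],[.4564,.102]])
L=np.array([[92,48],[92,-48],[-92,48],[-92,-48]])/1e3
f=lambda p:((L@np.array([[np.cos(p[2]),np.sin(p[2])],[-np.sin(p[2]),np.cos(p[2])]])+p[:2])-T).ravel()
q=least_squares(f,[.53,.16,.2]).x; print(q[:2],np.degrees(q[2]),np.round(f(q)*1e3,1),'space',q[:2]-.045*np.array([np.cos(q[2]),np.sin(q[2])]))
E
```

```text
[ 0.53029535 -0.16723812] [ 0.77541114  0.10408424 -0.73959943  0.93987421 -1.14872222  1.03457866]
nozzle 0.054447102949475024 -51.08123205149247
[0.534675 0.167   ] 12.26857005143697 [ 0.8  2.   2.1 -1.4 -1.4  0.9 -1.4 -1.5] space [0.4907027  0.15743775]
```

View pics/ovt.png

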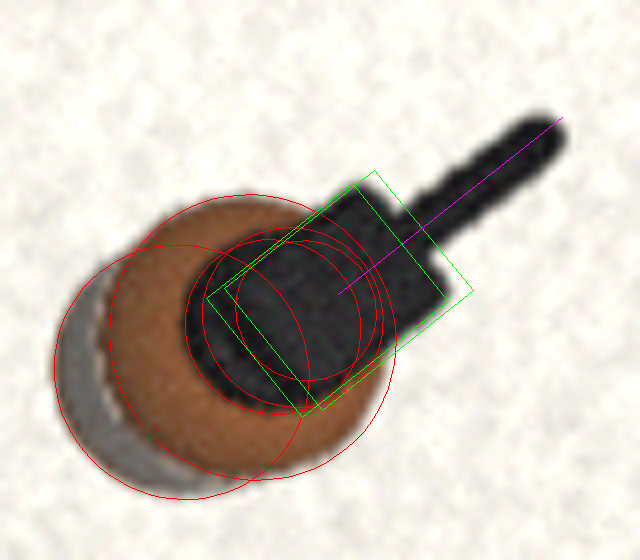

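View pics/ovs.png

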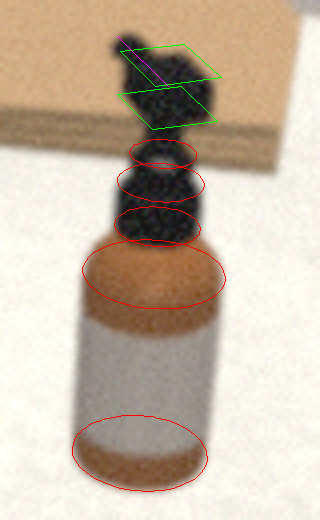

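Request:
{"op": "carry_out", "data": {"plan": [{"fingers": -1, "dx": -0.5, "dy": -0.25, "dz": -0.6}, {"fingers": -1, "dx": -0.9, "dy": -0.48, "dz": -0.6}, {"fingers": -1, "dx": -0.95, "dy": -0.5, "dz": -0.6}, {"fingers": -1, "dx": -0.95, "dy": -0.5, "dz": -0.6}, {"fingers": -1, "dx": -0.95, "dy": -0.5, "dz": -0.6}, {"fingers": -1, "dx": -0.95, "dy": -0.5}, {"fingers": -1, "dx": -0.95, "dy": -0.5}, {"fingers": -1, "dx": -0.95, "dy": -0.5}, {"fingers": -1, "dx": -0.95, "dy": -0.5}, {"fingers": -1, "dx": -0.95, "dy": -0.5}, {"fingers": -1, "dx": -0.95, "dy": -0.6}, {"fingers": -1, "dx": -0.95, "dy": -0.6}]}}

```text
validation failed for argument at $.pl...
```

Request:
{"op": "carry_out", "data": {"plan": [{"fingers": -1, "dx": -0.5, "dy": -0.25, "dz": -0.6, "rx": 0, "ry": 0, "rz": 0}]}}

```text
time_s: 0.28
tool_pos: [0.29, 0.572, 0.2142]
tool_rot: [-179.8, -0.0, 154.5]
force: [-0.1, -1.0, 0.0]
grip_width: 0.0871
```

Request:
{"op": "carry_out", "data": {"plan": [{"fingers": -1, "dx": -0.9, "dy": -0.48, "dz": -0.6, "rx": 0, "ry": 0, "rz": 0}, {"fingers": -1, "dx": -0.95, "dy": -0.5, "dz": -0.6, "rx": 0, "ry": 0, "rz": 0}, {"fingers": -1, "dx": -0.95, "dy": -0.5, "dz": -0.6, "rx": 0, "ry": 0, "rz": 0}, {"fingers": -1, "dx": -0.95, "dy": -0.5, "dz": -0.6, "rx": 0, "ry": 0, "rz": 0}, {"fingers": -1, "dx": -0.95, "dy": -0.5, "dz": -0.3, "rx": 0, "ry": 0, "rz": 0}, {"fingers": -1, "dx": -0.95, "dy": -0.5, "dz": 0, "rx": 0, "ry": 0, "rz": 0}, {"fingers": -1, "dx": -0.95, "dy": -0.5, "dz": 0, "rx": 0, "ry": 0, "rz": 0}, {"fingers": -1, "dx": -0.95, "dy": -0.5, "dz": 0, "rx": 0, "ry": 0, "rz": 0}, {"fingers": -1, "dx": -0.95, "dy": -0.5, "dz": 0, "rx": 0, "ry": 0, "rz": 0}, {"fingers": -1, "dx": -0.95, "dy": -0.55, "dz": 0, "rx": 0, "ry": 0, "rz": 0}, {"fingers": -1, "dx": -0.95, "dy": -0.6, "dz": 0, "rx": 0, "ry": 0, "rz": 0}]}}

```text
time_s: 1.65
tool_pos: [0.5009, 0.2831, 0.2985]
tool_rot: [179.9, 0.1, 154.3]
force: [-0.4, 0.4, 0.3]
grip_width: 0.0871
```

Request:
{"op": "carry_out", "data": {"plan": [{"fingers": -1, "dx": -0.61, "dy": -0.95, "dz": 0, "rx": 0, "ry": 0, "rz": 0}, {"fingers": -1, "dx": -0.61, "dy": -0.95, "dz": 0, "rx": 0, "ry": 0, "rz": 0}, {"fingers": -1, "dx": -0.61, "dy": -0.95, "dz": 0, "rx": 0, "ry": 0, "rz": 0}, {"fingers": -1, "dx": -0.61, "dy": -0.95, "dz": 0, "rx": 0, "ry": 0, "rz": 0}, {"fingers": -1, "dx": -0.61, "dy": -0.95, "dz": 0, "rx": 0, "ry": 0, "rz": 0}, {"fingers": -1, "dx": -0.61, "dy": -0.95, "dz": 0, "rx": 0, "ry": 0, "rz": 0}, {"fingers": -1, "dx": -0.61, "dy": -0.95, "dz": 0, "rx": 0, "ry": 0, "rz": 0}, {"fingers": -1, "dx": -0.61, "dy": -0.95, "dz": 0, "rx": 0, "ry": 0, "rz": 0}, {"fingers": -1, "dx": -0.61, "dy": -0.95, "dz": 0, "rx": 0, "ry": 0, "rz": 0}, {"fingers": -1, "dx": -0.61, "dy": -0.95, "dz": 0, "rx": 0, "ry": 0, "rz": 0}, {"fingers": -1, "dx": -0.61, "dy": -0.95, "dz": 0, "rx": 0, "ry": 0, "rz": 0}, {"fingers": -1, "dx": -0.61, "dy": -0.95, "dz": 0, "rx": 0, "ry": 0, "rz": 0}]}}

```text
time_s: 3.15
tool_pos: [0.5493, -0.1204, 0.2984]
tool_rot: [179.9, 0.1, 154.3]
force: [0.6, 0.4, 0.7]
grip_width: 0.0873
```

Request:
{"op": "carry_out", "data": {"plan": [{"fingers": -1, "dx": -0.5, "dy": -0.8, "dz": 0, "rx": 0, "ry": 0, "rz": 0}, {"fingers": -1, "dx": -0.5, "dy": -0.8, "dz": 0, "rx": 0, "ry": 0, "rz": 0}, {"fingers": -1, "dx": -0.5, "dy": -0.8, "dz": 0, "rx": 0, "ry": 0, "rz": 0}, {"fingers": -1, "dx": 0, "dy": 0, "dz": 0, "rx": 0, "ry": 0, "rz": 0.9}, {"fingers": -1, "dx": 0, "dy": 0, "dz": 0, "rx": 0, "ry": 0, "rz": 0.9}, {"fingers": -1, "dx": 0, "dy": 0, "dz": 0, "rx": 0, "ry": 0, "rz": 0.83}, {"fingers": -1, "dx": 0, "dy": 0, "dz": 0, "rx": 0, "ry": 0, "rz": 0}]}}

```text
time_s: 4.03
tool_pos: [0.5586, -0.2035, 0.2981]
tool_rot: [179.9, 0.0, 128.1]
force: [-1.2, 0.0, 0.3]
grip_width: 0.0869
```

```bash
python3 - <<'E'
from h import *
o,d=snap('wrist','w1'); pickle.dump((o,d),open('w1.pkl','wb')); print(o['tool_pos'],o['tool_rot'],o['qpos'])
E
```

```text
[ 0.5585744  -0.20348135  0.29807576] [1.79938277e+02 4.29242610e-02 1.28069147e+02] [-12.81413646  10.82410234  35.75135818  83.2783931   -6.33641492
  87.84658393  60.75165721]
```

View pics/w1.png

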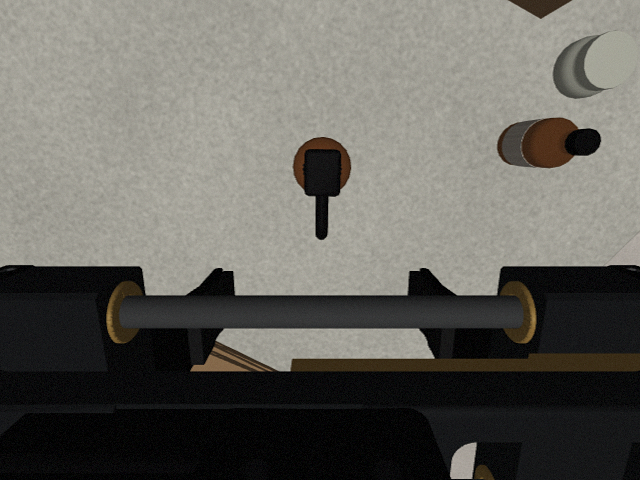

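```bash
cat >> h.py <<'E'
from scipy.spatial.transform import Rotation as Ro
def wplane(o,d,p,z):
    R=Ro.from_euler('xyz',o['tool_rot'],degrees=True).as_matrix(); T=d['tool_from_camera']
    c=R@T[:3,3]+o['tool_pos']; r=R@T[:3,:3]@np.linalg.solve(d['mtx'],[p[0],p[1],1])
    return c+r*(z-c[2])/r[2], R
E
python3 - <<'E'
from h import *
o,d=pickle.load(open('w1.pkl','rb'))
for p,z in [((304,150),.2),((340.5,150),.2),((304,195),.2),((341,195),.2),((322.5,172.5),.2),((321.5,232),.19),((322,195),.19)]:
    x,R=wplane(o,d,p,z); print(p,x.round(4),'tool',(R.T@(x-o['tool_pos'])).round(4))
im=cv2.imread('pics/w1.png')[130:250,280:370]; cv2.imwrite('pics/w1c.png',cv2.convertScaleAbs(cv2.resize(im,None,fx=5,fy=5,interpolation=cv2.INTER_CUBIC),alpha=2,beta=30))
E
```

```text
(304, 150) [ 0.5052 -0.1586  0.2   ] tool [ 0.0683 -0.0144  0.098 ]
(340.5, 150) [ 0.5281 -0.1407  0.2   ] tool [0.0683 0.0147 0.098 ]
(304, 195) [ 0.527  -0.1871  0.2   ] tool [ 0.0324 -0.0148  0.098 ]
(341, 195) [ 0.551  -0.1683  0.2   ] tool [0.0324 0.0156 0.0981]
(322.5, 172.5) [ 0.5277 -0.1634  0.2   ] tool [0.0507 0.0004 0.098 ]
(321.5, 232) [ 0.5591 -0.2047  0.19  ] tool [-0.0012 -0.0004  0.1081]
(322, 195) [ 0.5395 -0.1789  0.19  ] tool [0.0312 0.     0.1081]
```

View pics/w1c.png

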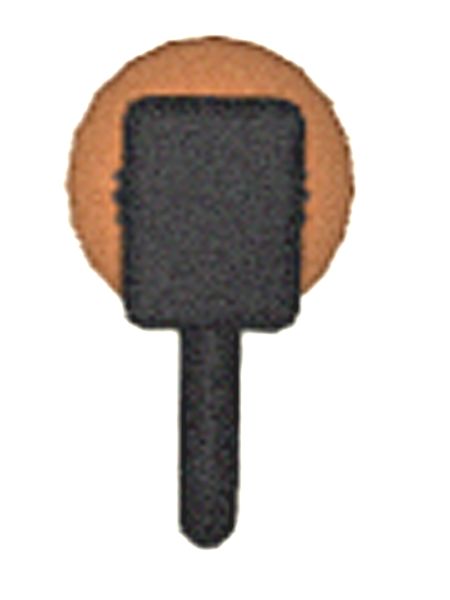

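Request:
{"op": "carry_out", "data": {"plan": [{"fingers": -1, "dx": 0.85, "dy": 0.01, "dz": 0.3, "rx": 0, "ry": 0, "rz": 0}, {"fingers": -1, "dx": 0.84, "dy": 0, "dz": 0.5, "rx": 0, "ry": 0, "rz": 0}, {"fingers": -1, "dx": 0, "dy": 0, "dz": 0.8, "rx": 0, "ry": 0, "rz": 0.1}, {"fingers": -1, "dx": 0, "dy": 0, "dz": 0.8, "rx": 0, "ry": 0, "rz": 0}, {"fingers": -1, "dx": 0, "dy": 0, "dz": 0.8, "rx": 0, "ry": 0, "rz": 0}, {"fingers": -1, "dx": 0, "dy": 0, "dz": 0.7, "rx": 0, "ry": 0, "rz": 0}, {"fingers": -1, "dx": 0, "dy": 0, "dz": 0.3, "rx": 0, "ry": 0, "rz": 0}, {"fingers": -1, "dx": 0, "dy": 0, "dz": 0, "rx": 0, "ry": 0, "rz": 0}]}}

```text
time_s: 5.08
tool_pos: [0.5279, -0.1625, 0.1709]
tool_rot: [-180.0, -0.0, 127.1]
force: [0.0, -0.4, -0.3]
grip_width: 0.0866
```

```bash
python3 - <<'E'
from h import *
o,d=snap('side','s2'); print(o['tool_pos'],o['tool_rot'],o['force'])
im=d['color'][100:290,310:470,::-1]; cv2.imwrite('pics/s2c.png',cv2.convertScaleAbs(cv2.resize(im,None,fx=4,fy=3.1,interpolation=cv2.INTER_CUBIC),alpha=1.8,beta=20))
E
```

```text
[ 0.52788454 -0.16245818  0.1709347 ] [-1.79988165e+02 -1.77676030e-02  1.27089351e+02] [ 0.04746997 -0.36751131 -0.31315962]
```

View pics/s2c.png

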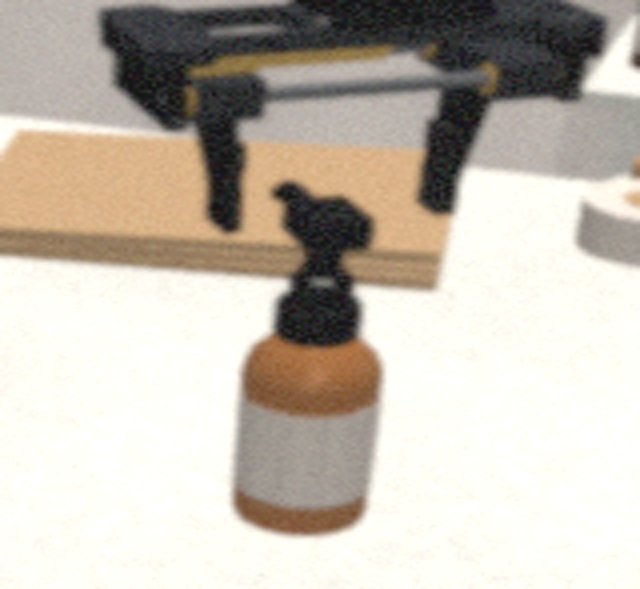

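Request:
{"op": "carry_out", "data": {"plan": [{"fingers": 1, "dx": 0, "dy": 0, "dz": 0, "rx": 0, "ry": 0, "rz": 0}, {"fingers": 1, "dx": 0, "dy": 0, "dz": 0, "rx": 0, "ry": 0, "rz": 0}, {"fingers": 1, "dx": 0, "dy": 0, "dz": 0, "rx": 0, "ry": 0, "rz": 0}, {"fingers": 1, "dx": 0, "dy": 0, "dz": 0, "rx": 0, "ry": 0, "rz": 0}, {"fingers": 1, "dx": 0, "dy": 0, "dz": 0, "rx": 0, "ry": 0, "rz": 0}, {"fingers": 1, "dx": 0, "dy": 0, "dz": 0, "rx": 0, "ry": 0, "rz": 0}], "force": 35}}

```text
time_s: 5.88
tool_pos: [0.5281, -0.1623, 0.1708]
tool_rot: [-180.0, -0.0, 127.0]
force: [0.9, 0.5, 0.3]
grip_width: 0.0348
```

```bash
python3 - <<'E'
from h import *
o,d=snap('side','s3'); print(o['tool_pos'],o['tool_rot'],o['force'],o['wrist_torque'],o['grip_width'])
im=d['color'][100:290,310:470,::-1]; cv2.imwrite('pics/s3c.png',cv2.convertScaleAbs(cv2.resize(im,None,fx=4,fy=3.1,interpolation=cv2.INTER_CUBIC),alpha=1.8,beta=20))
E
```

```text
[ 0.5280885  -0.16230108  0.17083657] [-1.79999962e+02 -1.96689434e-03  1.27046596e+02] [0.86850672 0.46418685 0.33380655] [-0.05014784  0.02517321 -0.01182902] 0.03483746555012711
```

View pics/s3c.png

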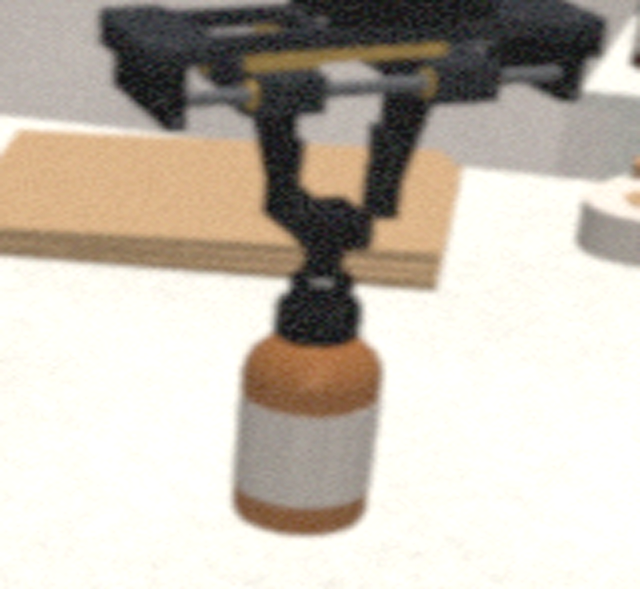

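Still closing (34.8 mm wide). Continue.

Request:
{"op": "carry_out", "data": {"plan": [{"fingers": 1, "dx": 0, "dy": 0, "dz": 0, "rx": 0, "ry": 0, "rz": 0}, {"fingers": 1, "dx": 0, "dy": 0, "dz": 0, "rx": 0, "ry": 0, "rz": 0}, {"fingers": 1, "dx": 0, "dy": 0, "dz": 0, "rx": 0, "ry": 0, "rz": 0}]}}

```text
time_s: 6.3
tool_pos: [0.528, -0.1624, 0.1708]
tool_rot: [-180.0, -0.0, 127.0]
force: [0.7, -0.2, 0.2]
grip_width: 0.029
```

Request:
{"op": "carry_out", "data": {"plan": [{"fingers": 1, "dx": 0, "dy": 0, "dz": 0.1, "rx": 0, "ry": 0, "rz": 0}, {"fingers": 1, "dx": 0, "dy": 0, "dz": 0.1, "rx": 0, "ry": 0, "rz": 0}, {"fingers": 1, "dx": 0, "dy": 0, "dz": 0.07, "rx": 0, "ry": 0, "rz": 0}, {"fingers": 1, "dx": 0, "dy": 0, "dz": 0, "rx": 0, "ry": 0, "rz": 0}]}}

```text
time_s: 6.8
tool_pos: [0.5286, -0.1625, 0.1638]
tool_rot: [179.9, 0.0, 127.0]
force: [-2.4, -0.1, 6.4]
grip_width: 0.0292
```

Request:
{"op": "carry_out", "data": {"plan": [{"fingers": 1, "dx": 0, "dy": 0, "dz": 0.1, "rx": 0, "ry": 0, "rz": 0}, {"fingers": 1, "dx": 0, "dy": 0, "dz": 0, "rx": 0, "ry": 0, "rz": 0}]}}

```text
time_s: 7.05
tool_pos: [0.5296, -0.1629, 0.1629]
tool_rot: [179.8, 0.1, 127.0]
force: [-4.2, 1.1, 16.0]
grip_width: 0.0291
```

Request:
{"op": "carry_out", "data": {"plan": [{"fingers": 1, "dx": 0, "dy": 0, "dz": -0.02, "rx": 0, "ry": 0, "rz": -0.5}, {"fingers": 1, "dx": 0, "dy": 0, "dz": 0, "rx": 0, "ry": 0, "rz": -0.5}, {"fingers": 1, "dx": 0, "dy": 0, "dz": 0, "rx": 0, "ry": 0, "rz": -0.3}, {"fingers": 1, "dx": 0, "dy": 0, "dz": 0, "rx": 0, "ry": 0, "rz": 0}]}}

```text
time_s: 7.55
tool_pos: [0.5286, -0.1628, 0.1617]
tool_rot: [180.0, 0.1, 140.1]
force: [-2.7, -0.6, 7.8]
grip_width: 0.0289
```

Request:
{"op": "carry_out", "data": {"plan": [{"fingers": 1, "dx": 0, "dy": 0, "dz": 0.1, "rx": 0, "ry": 0, "rz": -0.2}, {"fingers": 1, "dx": 0, "dy": 0, "dz": 0.1, "rx": 0, "ry": 0, "rz": -0.2}, {"fingers": 1, "dx": 0, "dy": 0, "dz": 0.05, "rx": 0, "ry": 0, "rz": 0}, {"fingers": 1, "dx": 0, "dy": 0, "dz": 0, "rx": 0, "ry": 0, "rz": 0}]}}

```text
time_s: 8.05
tool_pos: [0.5288, -0.1629, 0.1545]
tool_rot: [180.0, 0.1, 144.0]
force: [-3.0, -0.6, 10.2]
grip_width: 0.0292
```

Request:
{"op": "carry_out", "data": {"plan": [{"fingers": 1, "dx": 0, "dy": 0, "dz": 0.08, "rx": 0, "ry": 0, "rz": 0}, {"fingers": 1, "dx": 0, "dy": 0, "dz": 0.04, "rx": 0, "ry": 0, "rz": 0}, {"fingers": 1, "dx": 0, "dy": 0, "dz": 0, "rx": 0, "ry": 0, "rz": 0}, {"fingers": 1, "dx": 0, "dy": 0, "dz": 0, "rx": 0, "ry": 0, "rz": 0}]}}

```text
time_s: 8.55
tool_pos: [0.5297, -0.1633, 0.1528]
tool_rot: [179.9, 0.2, 144.0]
force: [-3.8, 0.1, 17.5]
grip_width: 0.0291
```

Request:
{"op": "carry_out", "data": {"plan": [{"fingers": 1, "dx": 0, "dy": 0, "dz": 0.02, "rx": 0, "ry": 0, "rz": 0.6}, {"fingers": 1, "dx": 0, "dy": 0, "dz": 0, "rx": 0, "ry": 0, "rz": 0.7}, {"fingers": 1, "dx": 0, "dy": 0, "dz": 0, "rx": 0, "ry": 0, "rz": 0.7}, {"fingers": 1, "dx": 0, "dy": 0, "dz": 0, "rx": 0, "ry": 0, "rz": 0.7}, {"fingers": 1, "dx": 0, "dy": 0, "dz": 0, "rx": 0, "ry": 0, "rz": 0.7}, {"fingers": 1, "dx": 0, "dy": 0, "dz": 0, "rx": 0, "ry": 0, "rz": 0.7}, {"fingers": 1, "dx": 0, "dy": 0, "dz": 0, "rx": 0, "ry": 0, "rz": 0.7}, {"fingers": 1, "dx": 0, "dy": 0, "dz": 0, "rx": 0, "ry": 0, "rz": 0.7}]}}

```text
time_s: 9.55
tool_pos: [0.5302, -0.1624, 0.1526]
tool_rot: [179.7, -0.1, 88.8]
force: [-4.7, 1.5, 18.8]
grip_width: 0.0286
```

```bash
python3 - <<'E'
from h import *
o=sensors.get_obs(); print(o)
E
```

```text
{'time_s': 9.55, 'qpos': array([-19.36111357,   8.95785461,  37.30357324, 101.88955854,
        -5.88208867,  70.78352498,  18.35136833]), 'joint_velocities': array([ -4.586739  ,   0.45714123,   5.11321288,   0.21905702,
        -1.06094576,  -0.11472254, -54.61104026]), 'effort': array([  0.73971871, -23.51040065,   2.29324825, -23.08275104,
         0.04777505,  -1.69900071,   0.99217661]), 'tool_pos': array([ 0.53019917, -0.16236659,  0.1526009 ]), 'tool_rot': array([ 1.79698850e+02, -5.56507401e-02,  8.88315636e+01]), 'force': array([-4.72817237,  1.5470994 , 18.78429668]), 'wrist_torque': array([ 0.3810415 ,  1.13915986, -0.02495352]), 'grip_width': 0.02857044858686283}
```

Request:
{"op": "carry_out", "data": {"plan": [{"fingers": 1, "dx": 0, "dy": 0, "dz": 0, "rx": 0, "ry": 0, "rz": 0.7}, {"fingers": 1, "dx": 0, "dy": 0, "dz": 0, "rx": 0, "ry": 0, "rz": 0.7}, {"fingers": 1, "dx": 0, "dy": 0, "dz": 0, "rx": 0, "ry": 0, "rz": 0.5}]}}

```text
time_s: 9.93
tool_pos: [0.5305, -0.1622, 0.1525]
tool_rot: [179.7, -0.2, 69.9]
force: [-3.2, 1.7, 19.0]
grip_width: 0.0293
```

```bash
python3 - <<'E'
from h import *
o=sensors.get_obs(); print(o['wrist_torque'],o['force'],o['tool_rot'])
E
```

```text
[0.38928323 0.81475394 0.16343318] [-3.19102749  1.73179113 19.02565951] [ 1.79702762e+02 -1.63588765e-01  6.98966261e+01]
```

Request:
{"op": "carry_out", "data": {"plan": [{"fingers": 1, "dx": 0, "dy": 0, "dz": 0, "rx": 0, "ry": 0, "rz": 0.5}, {"fingers": 1, "dx": 0, "dy": 0, "dz": 0, "rx": 0, "ry": 0, "rz": 0.5}, {"fingers": 1, "dx": 0, "dy": 0, "dz": 0, "rx": 0, "ry": 0, "rz": 0}]}}

```text
time_s: 10.3
tool_pos: [0.5316, -0.1628, 0.1526]
tool_rot: [179.6, -0.2, 60.1]
force: [-1.1, 0.3, 17.0]
grip_width: 0.0291
```

```bash
python3 - <<'E'
from h import *
o=sensors.get_obs(); print(o['wrist_torque'],o['force'],o['tool_rot'],o['qpos'])
o,d=snap('side','s4')
im=d['color'][100:290,310:470,::-1]; cv2.imwrite('pics/s4c.png',cv2.convertScaleAbs(cv2.resize(im,None,fx=4,fy=3.1,interpolation=cv2.INTER_CUBIC),alpha=1.8,beta=20))
E
```

```text
[0.0442911  0.30503441 0.08502685] [-1.12768064  0.2851874  16.96918149] [179.58217764  -0.20921094  60.05145583] [-21.7962998    9.2420722   40.07574344 101.93001968  -6.41674795
  70.63068339  -9.94963379]
```

View pics/s4c.png

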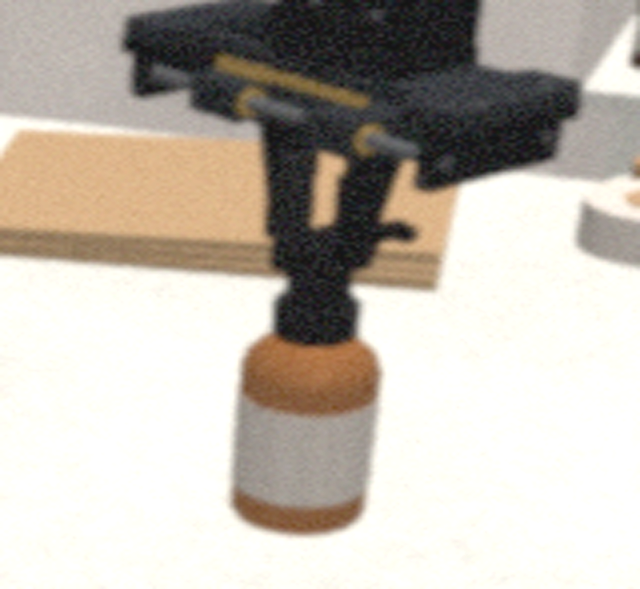

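Request:
{"op": "carry_out", "data": {"plan": [{"fingers": 1, "dx": 0, "dy": 0, "dz": -0.1, "rx": 0, "ry": 0, "rz": 0}, {"fingers": 1, "dx": 0, "dy": 0, "dz": -0.1, "rx": 0, "ry": 0, "rz": 0}, {"fingers": 1, "dx": 0, "dy": 0, "dz": -0.08, "rx": 0, "ry": 0, "rz": 0}, {"fingers": 1, "dx": 0, "dy": 0, "dz": 0, "rx": 0, "ry": 0, "rz": 0}]}}

```text
time_s: 10.85
tool_pos: [0.5297, -0.1626, 0.1581]
tool_rot: [179.8, -0.1, 60.1]
force: [1.7, -0.6, 5.2]
grip_width: 0.0289
```

Request:
{"op": "carry_out", "data": {"plan": [{"fingers": 1, "dx": 0, "dy": 0, "dz": -0.04, "rx": 0, "ry": 0, "rz": 0}, {"fingers": 1, "dx": 0, "dy": 0, "dz": 0, "rx": 0, "ry": 0, "rz": 0}]}}

```text
time_s: 11.1
tool_pos: [0.5286, -0.1624, 0.1583]
tool_rot: [179.9, -0.0, 60.0]
force: [2.3, -0.7, 2.3]
grip_width: 0.0291
```

Request:
{"op": "carry_out", "data": {"plan": [{"fingers": -1, "dx": 0, "dy": 0, "dz": 0, "rx": 0, "ry": 0, "rz": 0}, {"fingers": -1, "dx": 0, "dy": 0, "dz": 0, "rx": 0, "ry": 0, "rz": 0}, {"fingers": -1, "dx": 0, "dy": 0, "dz": 0, "rx": 0, "ry": 0, "rz": 0}, {"fingers": -1, "dx": 0, "dy": 0, "dz": 0, "rx": 0, "ry": 0, "rz": 0}, {"fingers": -1, "dx": 0, "dy": 0, "dz": 0, "rx": 0, "ry": 0, "rz": 0}, {"fingers": -1, "dx": 0, "dy": 0, "dz": 0, "rx": 0, "ry": 0, "rz": 0}]}}

```text
time_s: 11.85
tool_pos: [0.528, -0.1623, 0.1582]
tool_rot: [-180.0, 0.0, 60.0]
force: [-0.1, 0.3, 0.1]
grip_width: 0.0806
```

```bash
python3 - <<'E'
from h import *
o,d=snap('side','s5'); print(o['tool_pos'],o['tool_rot'],o['force'],o['grip_width'])
im=d['color'][100:290,310:470,::-1]; cv2.imwrite('pics/s5c.png',cv2.convertScaleAbs(cv2.resize(im,None,fx=4,fy=3.1,interpolation=cv2.INTER_CUBIC),alpha=1.8,beta=20))
E
```

```text
[ 0.52803666 -0.16232772  0.15821882] [-1.79993109e+02  6.47966274e-04  6.00432855e+01] [-0.09796373  0.34823158  0.06141248] 0.08064638390663997
```

View pics/s5c.png

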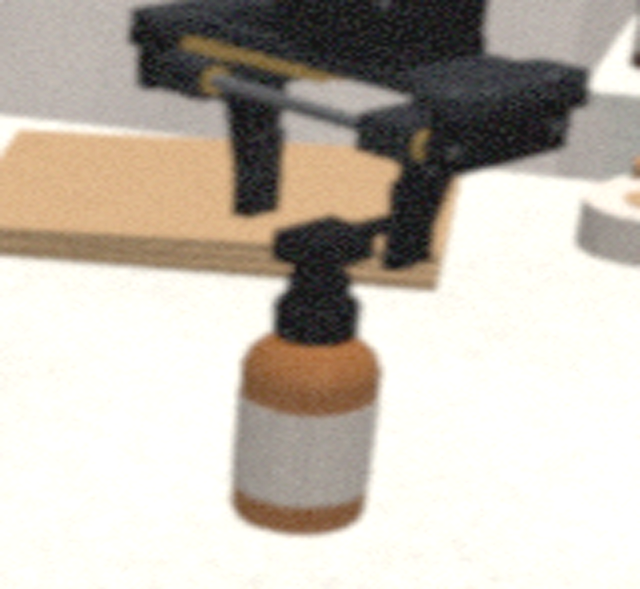

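```bash
python3 - <<'E'
from h import *
x,y=.5290,-.1634; yaw=np.radians(60+180)
im=cv2.imread('pics/s5.png'); x0,y0,x1,y1=360,150,430,210; f=8
out=[]
c0=cv2.convertScaleAbs(cv2.resize(im[y0:y1,x0:x1],None,fx=f,fy=f,interpolation=cv2.INTER_CUBIC),alpha=2.2,beta=40)
Rz=np.array([[np.cos(yaw),-np.sin(yaw),0],[np.sin(yaw),np.cos(yaw),0],[0,0,1]])
a=np.linspace(0,6.3,60)
def pl(c,P,col):
    q=((proj('side',P)-[x0,y0]+.5)*f).astype(int); cv2.polylines(c,[q],False,col,1)
for z in (.187,):
  for zz in (z,z-.02):
    B=np.array([[19,15],[19,-15],[-19,-15],[-19,15],[19,15]])/1000; B=np.c_[B,0*B[:,0]+zz]
    pl(c0,B@Rz.T+[x,y,0],(0,255,0))
  pl(c0,np.array([[.019,0,z-.01],[.058,0,z-.01]])@Rz.T+[x,y,0],(255,0,255))
for r,z in [(.019,.122),(.019,.144),(.0145,.158)]: pl(c0,np.c_[r*np.cos(a),r*np.sin(a),0*a+z]+[x,y,0],(0,0,255))
print(proj('side',[x,y,.187]),proj('side',[x,y,.184]),proj('side',[x,y,.2]))
cv2.imwrite('pics/s5o.png',c0)
E
```

```text
[[391.65343209 173.66421121]] [[391.52591422 175.26872505]] [[392.21136366 166.64394873]]
```

View pics/s5o.png

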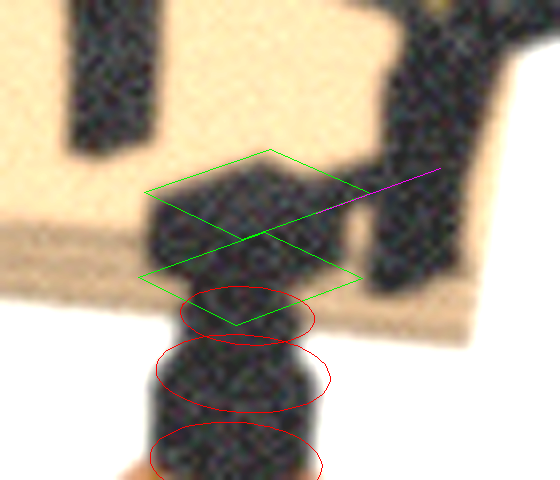

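Request:
{"op": "carry_out", "data": {"plan": [{"fingers": -1, "dx": 0, "dy": 0, "dz": 0.35, "rx": 0, "ry": 0, "rz": 0}, {"fingers": -1, "dx": 0, "dy": 0, "dz": 0.35, "rx": 0, "ry": 0, "rz": 0}, {"fingers": -1, "dx": 0, "dy": 0, "dz": 0.35, "rx": 0, "ry": 0, "rz": 0}, {"fingers": -1, "dx": 0, "dy": 0, "dz": 0, "rx": 0, "ry": 0, "rz": 0}]}}

```text
time_s: 12.4
tool_pos: [0.5272, -0.1621, 0.1254]
tool_rot: [-179.9, 0.1, 60.0]
force: [0.3, -0.3, 0.6]
grip_width: 0.0872
```

```bash
python3 - <<'E'
from h import *
o,d=snap('side','s6'); print(o['tool_pos'],o['tool_rot'],o['force'],o['grip_width'])
im=d['color'][100:290,310:470,::-1]; cv2.imwrite('pics/s6c.png',cv2.convertScaleAbs(cv2.resize(im,None,fx=4,fy=3.1,interpolation=cv2.INTER_CUBIC),alpha=1.8,beta=20))
E
```

```text
[ 0.52717238 -0.16208924  0.12539787] [-1.79876925e+02  6.15205874e-02  6.00393020e+01] [ 0.28720247 -0.30574873  0.55876376] 0.08715561558379813
```

View pics/s6c.png

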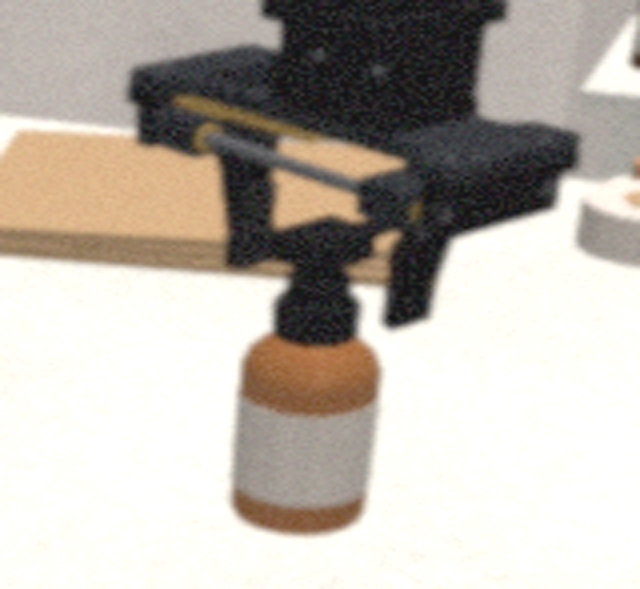

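Request:
{"op": "carry_out", "data": {"plan": [{"fingers": 1, "dx": 0, "dy": 0, "dz": 0, "rx": 0, "ry": 0, "rz": 0}, {"fingers": 1, "dx": 0, "dy": 0, "dz": 0, "rx": 0, "ry": 0, "rz": 0}, {"fingers": 1, "dx": 0, "dy": 0, "dz": 0, "rx": 0, "ry": 0, "rz": 0}, {"fingers": 1, "dx": 0, "dy": 0, "dz": 0, "rx": 0, "ry": 0, "rz": 0}, {"fingers": 1, "dx": 0, "dy": 0, "dz": 0, "rx": 0, "ry": 0, "rz": 0}, {"fingers": 1, "dx": 0, "dy": 0, "dz": 0, "rx": 0, "ry": 0, "rz": 0}, {"fingers": 1, "dx": 0, "dy": 0, "dz": 0, "rx": 0, "ry": 0, "rz": 0}, {"fingers": 1, "dx": 0, "dy": 0, "dz": 0, "rx": 0, "ry": 0, "rz": 0}]}}

```text
time_s: 13.45
tool_pos: [0.5284, -0.1625, 0.1269]
tool_rot: [180.0, -0.0, 60.0]
force: [1.9, -0.5, 0.2]
grip_width: 0.0292
```

```bash
python3 - <<'E'
from h import *
o,d=snap('side','s7'); print(o['tool_pos'],o['tool_rot'],o['force'],o['grip_width'])
im=d['color'][100:290,310:470,::-1]; cv2.imwrite('pics/s7c.png',cv2.convertScaleAbs(cv2.resize(im,None,fx=4,fy=3.1,interpolation=cv2.INTER_CUBIC),alpha=1.8,beta=20))
E
```

```text
[ 0.52843122 -0.16249608  0.12691973] [ 1.79953657e+02 -7.33907629e-03  6.00402103e+01] [ 1.87188321 -0.4641074   0.15165487] 0.029162359107657285
```

View pics/s7c.png

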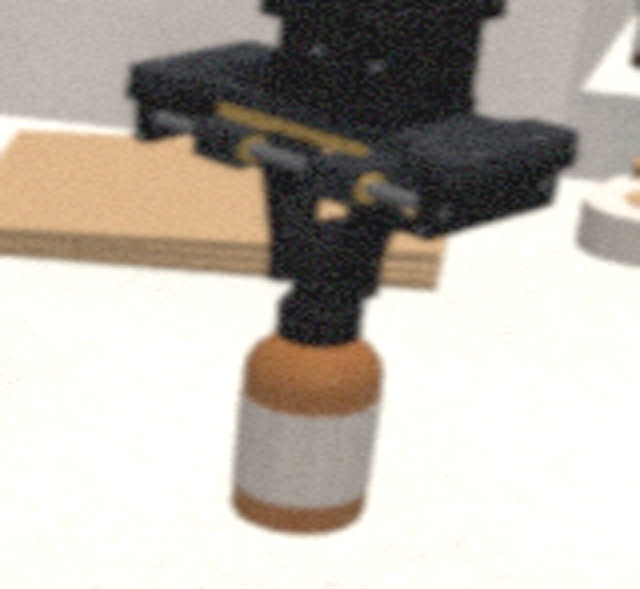

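```bash
python3 - <<'E'
from h import *
def crop(p): return ((p[0]-310)*4,(p[1]-100)*3.1)
for tp in [(.5279,-.1625,.1709),(.528,-.1623,.1582),(.5272,-.1621,.1254)]:
    print(tp,crop(proj('side',tp)[0]))
for z in (0,.122,.144,.158,.187): print(z,crop(proj('side',(.528,-.1625,z))[0]))
E
```

```text
(0.5279, -0.1625, 0.1709) (np.float64(325.8128864019018), np.float64(255.80238880444597))
(0.528, -0.1623, 0.1582) (np.float64(323.34303688547925), np.float64(276.4729970806574))
(0.5272, -0.1621, 0.1254) (np.float64(319.6399970305315), np.float64(328.56445543635294))
0 (np.float64(299.4846708108346), np.float64(508.7109274307878))
0.122 (np.float64(317.5913255111752), np.float64(333.25886898553335))
0.144 (np.float64(321.13218413392383), np.float64(298.9482277154389))
0.158 (np.float64(323.433420981856), np.float64(276.6494238435062))
0.187 (np.float64(328.3235799912384), np.float64(229.26416806212447))
```

```bash
python3 - <<'E'
from h import *
o,d=pickle.load(open('w1.pkl','rb'))
Ti=np.linalg.inv(d['tool_from_camera'])
for z in (0,-.01,-.019,-.03,-.05,-.07,-.09):
  for x in (-.0095,.0095):
    p=Ti[:3,:3]@[x,.0435,z]+Ti[:3,3]; u=d['mtx']@p; print(z,x,(u[:2]/u[2]).round(0))
o,d=snap('wrist','w2'); print(o['time_s'])
im=cv2.imread('pics/w1.png')[220:400,90:560]; cv2.imwrite('pics/w1f.png',cv2.convertScaleAbs(cv2.resize(im,None,fx=1.7,fy=1.7,interpolation=cv2.INTER_CUBIC),alpha=3,beta=30))
cv2.imwrite('pics/w2b.png',cv2.convertScaleAbs(d['color'][:,:,::-1],alpha=2.5,beta=30))
E
```

```text
0 -0.0095 [398. 289.]
0 0.0095 [400. 258.]
-0.01 -0.0095 [402. 296.]
-0.01 0.0095 [404. 263.]
-0.019 -0.0095 [406. 303.]
-0.019 0.0095 [408. 269.]
-0.03 -0.0095 [411. 313.]
-0.03 0.0095 [413. 277.]
-0.05 -0.0095 [422. 333.]
-0.05 0.0095 [425. 293.]
-0.07 -0.0095 [437. 360.]
-0.07 0.0095 [441. 315.]
-0.09 -0.0095 [457. 396.]
-0.09 0.0095 [463. 344.]
13.5
```

View pics/w2b.png

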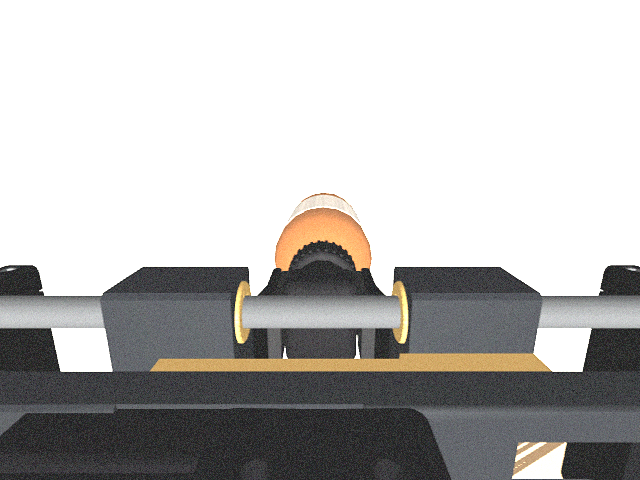

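View pics/w1f.png

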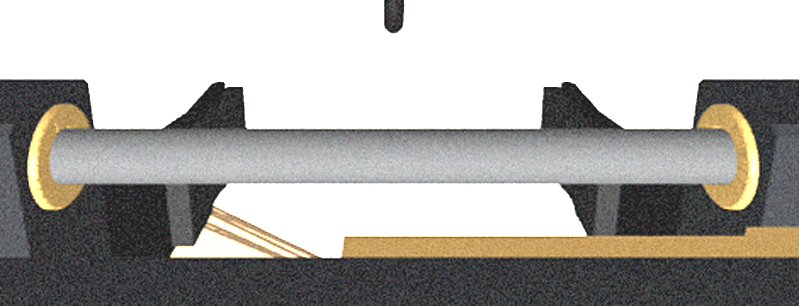

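```bash
python3 - <<'E'
from h import *
im=cv2.imread('pics/s6.png'); x0,y0,x1,y1=320,80,470,210; f=5
c=cv2.convertScaleAbs(cv2.resize(im[y0:y1,x0:x1],None,fx=f,fy=f,interpolation=cv2.INTER_CUBIC),alpha=3,beta=30)
R=Ro.from_euler('xyz',[-179.88,.06,60.04],degrees=True).as_matrix(); t=np.array([.52717,-.16209,.1254])
def pl(P,col):
    q=((proj('side',np.array(P)@R.T+t)-[x0,y0]+.5)*f).astype(int); cv2.polylines(c,[q],False,col,1)
for z,col in((-.07,(0,0,255)),(-.09,(255,0,255))):
    pl([[.0375,.095,z],[.0375,-.095,z],[-.0375,-.095,z],[-.0375,.095,z],[.0375,.095,z]],col)
for s in(1,-1):
  for z,col in ((0,(0,255,0)),(-.019,(255,255,0))):
    a,b=s*.0435,s*.0585
    pl([[.0095,a,z],[.0095,b,z],[-.0095,b,z],[-.0095,a,z],[.0095,a,z]],col)
cv2.imwrite('pics/s6o.png',c)
E
```

```text
(no output)
```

View pics/s6o.png

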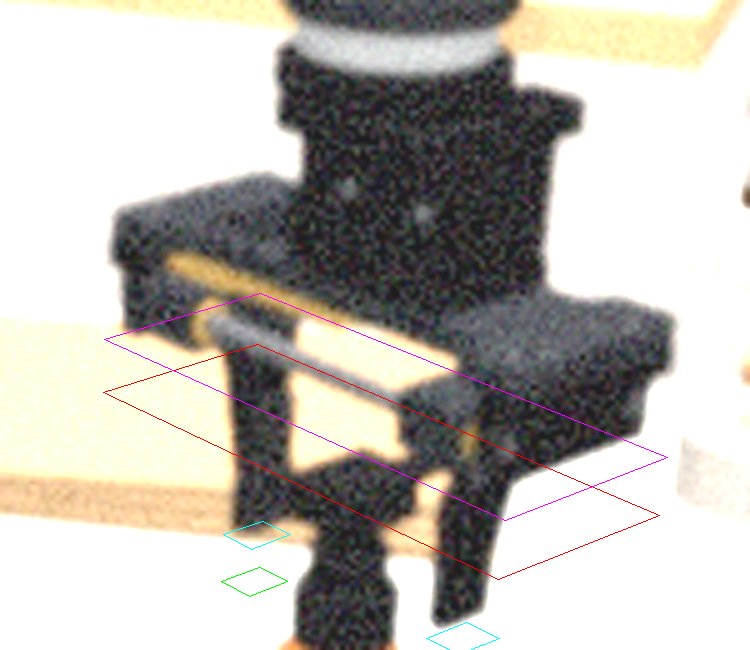

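Request:
{"op": "carry_out", "data": {"plan": [{"fingers": -1, "dx": 0, "dy": 0, "dz": 0, "rx": 0, "ry": 0, "rz": 0}, {"fingers": -1, "dx": 0, "dy": 0, "dz": 0, "rx": 0, "ry": 0, "rz": 0}, {"fingers": -1, "dx": 0, "dy": 0, "dz": 0, "rx": 0, "ry": 0, "rz": 0}, {"fingers": -1, "dx": 0, "dy": 0, "dz": 0, "rx": 0, "ry": 0, "rz": 0}, {"fingers": -1, "dx": 0, "dy": 0, "dz": 0, "rx": 0, "ry": 0, "rz": 0}, {"fingers": -1, "dx": 0, "dy": 0, "dz": 0.32, "rx": 0, "ry": 0, "rz": 0}, {"fingers": -1, "dx": 0, "dy": 0, "dz": 0.32, "rx": 0, "ry": 0, "rz": 0}, {"fingers": -1, "dx": 0, "dy": 0, "dz": 0, "rx": 0, "ry": 0, "rz": 0}]}}

```text
time_s: 14.55
tool_pos: [0.5271, -0.1621, 0.1062]
tool_rot: [-179.9, 0.1, 60.0]
force: [0.3, 0.6, -0.1]
grip_width: 0.0864
```

```bash
python3 - <<'E'
from h import *
o,d=snap('side','s8'); print(o['tool_pos'],o['tool_rot'],o['force'],o['grip_width'])
im=d['color'][100:290,310:470,::-1]; cv2.imwrite('pics/s8c.png',cv2.convertScaleAbs(cv2.resize(im,None,fx=4,fy=3.1,interpolation=cv2.INTER_CUBIC),alpha=1.8,beta=20))
E
```

```text
[ 0.52708457 -0.16205911  0.10619088] [-1.79871022e+02  6.20896466e-02  6.00398764e+01] [ 0.29824281  0.55173149 -0.06515386] 0.08642555668633022
```

View pics/s8c.png

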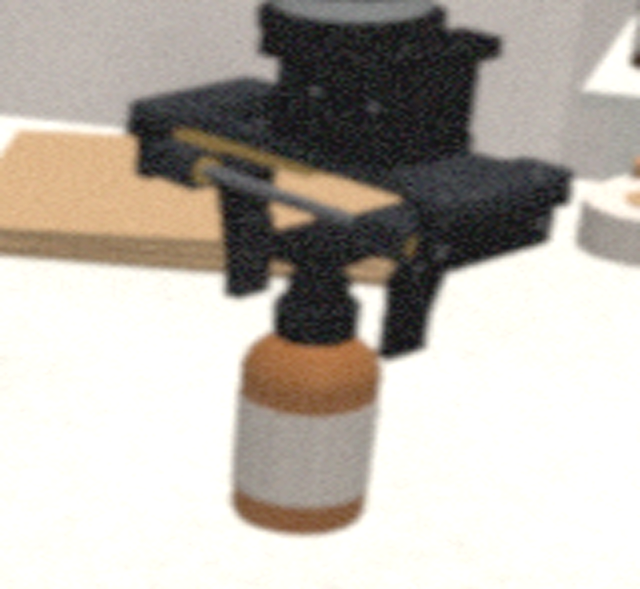

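Request:
{"op": "carry_out", "data": {"plan": [{"fingers": 1, "dx": 0, "dy": 0, "dz": 0, "rx": 0, "ry": 0, "rz": 0}, {"fingers": 1, "dx": 0, "dy": 0, "dz": 0, "rx": 0, "ry": 0, "rz": 0}, {"fingers": 1, "dx": 0, "dy": 0, "dz": 0, "rx": 0, "ry": 0, "rz": 0}, {"fingers": 1, "dx": 0, "dy": 0, "dz": 0, "rx": 0, "ry": 0, "rz": 0}, {"fingers": 1, "dx": 0, "dy": 0, "dz": 0, "rx": 0, "ry": 0, "rz": 0}, {"fingers": 1, "dx": 0, "dy": 0, "dz": 0, "rx": 0, "ry": 0, "rz": 0}, {"fingers": 1, "dx": 0, "dy": 0, "dz": 0, "rx": 0, "ry": 0, "rz": 0}, {"fingers": 1, "dx": 0, "dy": 0, "dz": 0, "rx": 0, "ry": 0, "rz": 0}]}}

```text
time_s: 15.6
tool_pos: [0.5286, -0.1626, 0.1078]
tool_rot: [179.9, -0.0, 60.0]
force: [1.8, -0.4, 1.0]
grip_width: 0.0368
```

Request:
{"op": "carry_out", "data": {"plan": [{"fingers": 1, "dx": 0, "dy": 0, "dz": -0.1, "rx": 0, "ry": 0, "rz": 0}, {"fingers": 1, "dx": 0, "dy": 0, "dz": -0.3, "rx": 0, "ry": 0, "rz": 0}, {"fingers": 1, "dx": 0, "dy": 0, "dz": 0, "rx": 0, "ry": 0, "rz": 0}]}}

```text
time_s: 15.98
tool_pos: [0.5283, -0.1623, 0.1201]
tool_rot: [180.0, -0.0, 60.1]
force: [0.3, 0.5, -4.9]
grip_width: 0.037
```

```bash
python3 - <<'E'
from h import *
o,d=snap('side','s9'); print(o['tool_pos'],o['tool_rot'],o['force'],o['grip_width'])
im=d['color'][100:290,310:470,::-1]; cv2.imwrite('pics/s9c.png',cv2.convertScaleAbs(cv2.resize(im,None,fx=4,fy=3.1,interpolation=cv2.INTER_CUBIC),alpha=1.8,beta=20))
E
```

```text
[ 0.52831381 -0.16225875  0.12007898] [ 1.79971279e+02 -2.81259135e-02  6.00507039e+01] [ 0.25212323  0.54017149 -4.92474989] 0.03702166002479091
```

View pics/s9c.png

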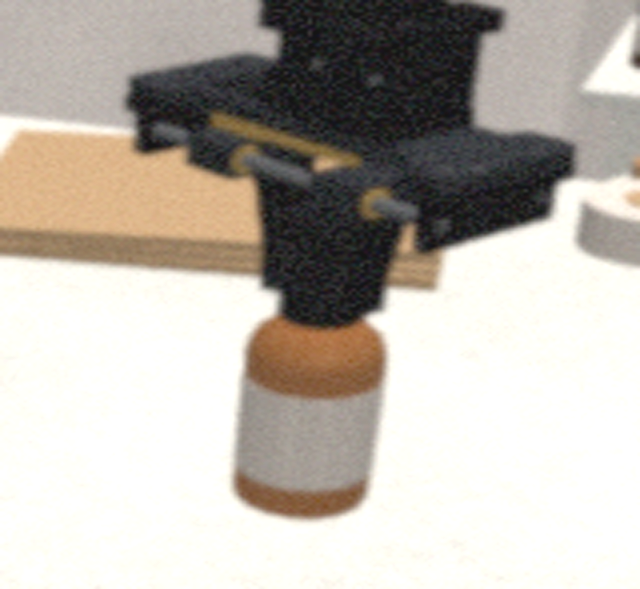

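Request:
{"op": "carry_out", "data": {"plan": [{"fingers": 1, "dx": 0, "dy": 0, "dz": -0.6, "rx": 0, "ry": 0, "rz": 0}, {"fingers": 1, "dx": 0, "dy": 0, "dz": -0.8, "rx": 0, "ry": 0, "rz": 0}, {"fingers": 1, "dx": 0.2, "dy": -0.15, "dz": -0.8, "rx": 0, "ry": 0, "rz": 0}, {"fingers": 1, "dx": 0.4, "dy": -0.3, "dz": -0.5, "rx": 0, "ry": 0, "rz": 0}, {"fingers": 1, "dx": 0.6, "dy": -0.45, "dz": -0.23, "rx": 0, "ry": 0, "rz": 0}, {"fingers": 1, "dx": 0.6, "dy": -0.45, "dz": 0, "rx": 0, "ry": 0, "rz": 0}, {"fingers": 1, "dx": 0.6, "dy": -0.45, "dz": 0, "rx": 0, "ry": 0, "rz": 0}, {"fingers": 1, "dx": 0.6, "dy": -0.45, "dz": 0, "rx": 0, "ry": 0, "rz": 0}, {"fingers": 1, "dx": 0.6, "dy": -0.45, "dz": 0, "rx": 0, "ry": 0, "rz": 0}, {"fingers": 1, "dx": 0.6, "dy": -0.45, "dz": 0, "rx": 0, "ry": 0, "rz": 0}, {"fingers": 1, "dx": 0.6, "dy": -0.45, "dz": 0, "rx": 0, "ry": 0, "rz": 0}, {"fingers": 1, "dx": 0.6, "dy": -0.45, "dz": 0, "rx": 0, "ry": 0, "rz": 0}]}}

```text
time_s: 17.52
tool_pos: [0.5038, 0.0391, 0.2086]
tool_rot: [180.0, -0.0, 60.0]
force: [0.0, 0.0, -4.2]
grip_width: 0.0367
```

Request:
{"op": "carry_out", "data": {"plan": [{"fingers": 1, "dx": 0.6, "dy": -0.45, "dz": 0, "rx": 0, "ry": 0, "rz": 0}, {"fingers": 1, "dx": 0.6, "dy": -0.45, "dz": 0, "rx": 0, "ry": 0, "rz": 0}, {"fingers": 1, "dx": 0.6, "dy": -0.45, "dz": 0, "rx": 0, "ry": 0, "rz": 0}, {"fingers": 1, "dx": 0.6, "dy": -0.45, "dz": 0, "rx": 0, "ry": 0, "rz": 0}, {"fingers": 1, "dx": 0.5, "dy": -0.37, "dz": 0, "rx": 0, "ry": 0, "rz": 0}, {"fingers": 1, "dx": 0.3, "dy": -0.2, "dz": 0, "rx": 0, "ry": 0, "rz": 0}, {"fingers": 1, "dx": 0, "dy": 0, "dz": 0, "rx": 0, "ry": 0, "rz": 0}, {"fingers": 1, "dx": 0, "dy": 0, "dz": 0, "rx": 0, "ry": 0, "rz": 0}]}}

```text
time_s: 18.52
tool_pos: [0.4903, 0.1561, 0.2075]
tool_rot: [180.0, 0.0, 60.0]
force: [-0.3, -0.1, -4.8]
grip_width: 0.0367
```

```bash
python3 - <<'E'
from h import *
o,d=snap('side','s10'); print(o['tool_pos'],o['tool_rot'],o['force'],o['grip_width'])
o,e=snap('top','t10')
f=lambda n,c,k:cv2.imwrite(n,cv2.convertScaleAbs(cv2.resize(c,None,fx=k,fy=k,interpolation=cv2.INTER_CUBIC),alpha=1.8,beta=20))
f('pics/s10c.png',d['color'][230:430,200:400,::-1],3); f('pics/t10c.png',e['color'][180:330,150:350,::-1],4)
E
```

```text
[0.49031067 0.1561044  0.207474  ] [1.79973628e+02 4.11584893e-02 5.99602256e+01] [-0.29371366 -0.13925419 -4.78518942] 0.036712358944293845
```

View pics/s10.png

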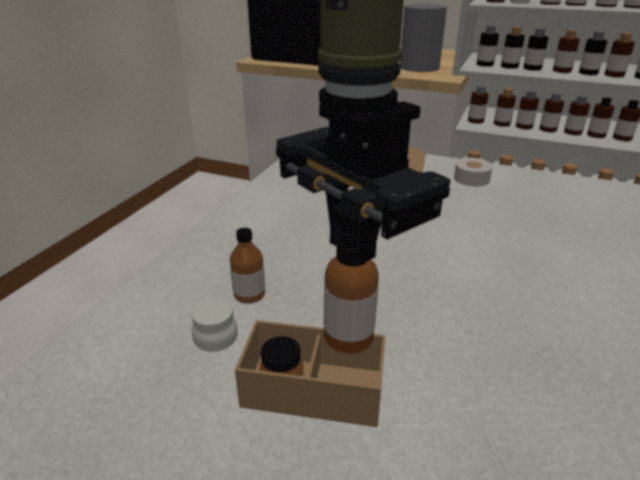

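View pics/t10c.png

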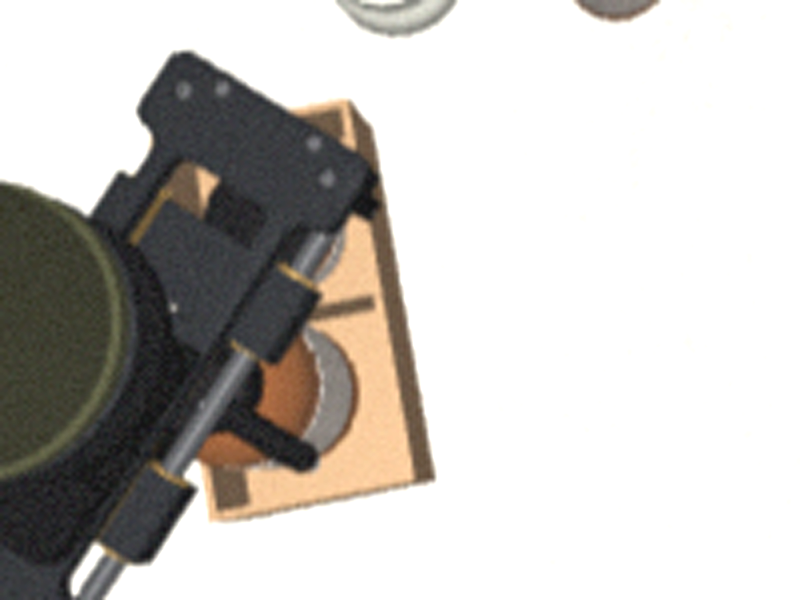

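```bash
python3 - <<'E'
from h import *
a=np.linspace(0,6.29,80); b=np.c_[.032*np.cos(a),.032*np.sin(a),0*a]
x,y=.4903,.1561; zb=.2075-.1078
out=[]
for n,(x0,y0,x1,y1) in dict(side=(220,250,400,430),top=(170,190,290,320)).items():
    im=cv2.imread('pics/%s10.png'%n[0]); f=4 if n=='side' else 5
    c=cv2.convertScaleAbs(cv2.resize(im[y0:y1,x0:x1],None,fx=f,fy=f,interpolation=cv2.INTER_CUBIC),alpha=1.8,beta=20)
    def pl(P,col):
        q=((proj(n,P)-[x0,y0]+.5)*f).astype(int); cv2.polylines(c,[q],False,col,1)
    pl(b+[x,y,zb],(0,0,255)); pl(b+[x,y,zb+.098],(0,0,255)); pl(b+[x,y,.004],(0,255,0))
    t=np.radians(12.27);R=np.array([[np.cos(t),-np.sin(t),0],[np.sin(t),np.cos(t),0],[0,0,1]])
    q=np.array([[-2,-44],[-88,-44],[-88,44],[-2,44],[-2,-44]])/1e3
    for z in(.004,.07): pl(np.c_[q,0*q[:,0]+z]@R.T+[.5347,.167,0],(255,0,255))
    cv2.imwrite('pics/o10%s.png'%n,c)
E
```

```text
(no output)
```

View pics/o10side.png

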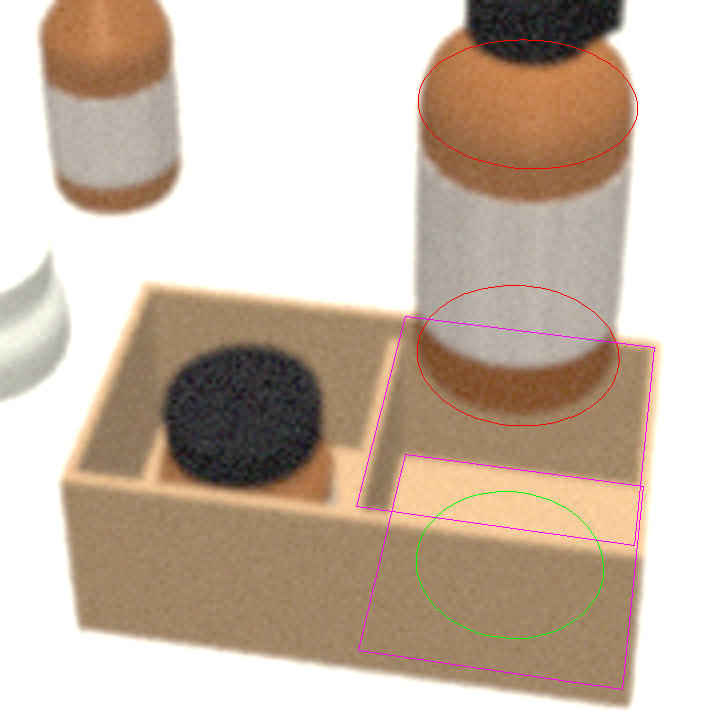

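View pics/o10top.png

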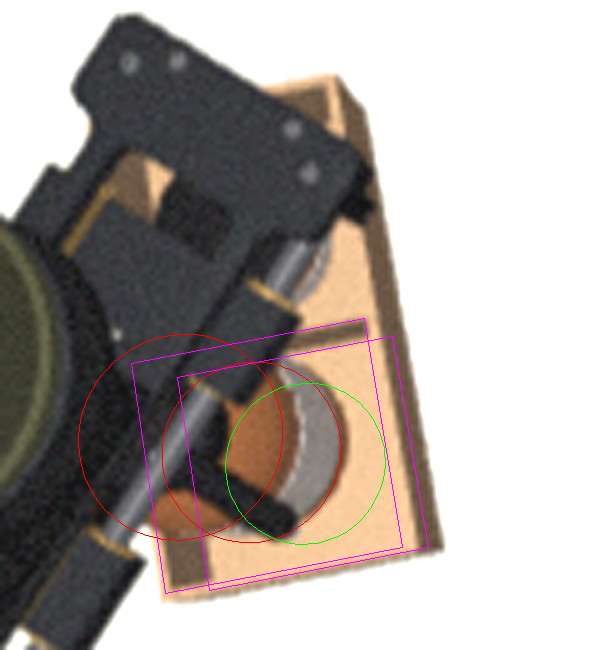

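Request:
{"op": "carry_out", "data": {"plan": [{"fingers": 1, "dx": 0.09, "dy": -0.05, "dz": 0.2, "rx": 0, "ry": 0, "rz": 0}, {"fingers": 1, "dx": 0, "dy": 0, "dz": 0.5, "rx": 0, "ry": 0, "rz": 0}, {"fingers": 1, "dx": 0, "dy": 0, "dz": 0.6, "rx": 0, "ry": 0, "rz": 0}, {"fingers": 1, "dx": 0, "dy": 0, "dz": 0.6, "rx": 0, "ry": 0, "rz": 0}, {"fingers": 1, "dx": 0, "dy": 0, "dz": 0.5, "rx": 0, "ry": 0, "rz": 0}, {"fingers": 1, "dx": 0, "dy": 0, "dz": 0.3, "rx": 0, "ry": 0, "rz": 0}, {"fingers": 1, "dx": 0, "dy": 0, "dz": 0.2, "rx": 0, "ry": 0, "rz": 0}, {"fingers": 1, "dx": 0, "dy": 0, "dz": 0.05, "rx": 0, "ry": 0, "rz": 0}, {"fingers": 1, "dx": 0, "dy": 0, "dz": 0, "rx": 0, "ry": 0, "rz": 0}]}}

```text
time_s: 19.75
tool_pos: [0.4905, 0.1606, 0.1194]
tool_rot: [180.0, -0.0, 60.0]
force: [0.6, 0.5, -5.1]
grip_width: 0.037
```

```bash
python3 - <<'E'
from h import *
o,d=snap('side','s11'); print(o['tool_pos'],o['tool_rot'],o['force'],o['grip_width'])
cv2.imwrite('pics/s11c.png',cv2.convertScaleAbs(cv2.resize(d['color'][230:430,220:400,::-1],None,fx=3,fy=3,interpolation=cv2.INTER_CUBIC),alpha=1.8,beta=20))
E
```

```text
[0.49046814 0.16063365 0.1193523 ] [ 1.79973286e+02 -4.34794337e-02  6.00415700e+01] [ 0.5873091   0.48624778 -5.06255461] 0.036959162237672386
```

View pics/s11c.png

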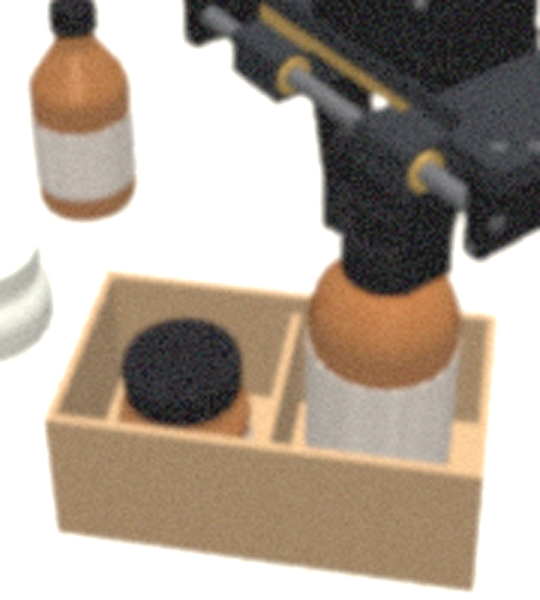

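Request:
{"op": "carry_out", "data": {"plan": [{"fingers": 1, "dx": 0, "dy": 0, "dz": 0.06, "rx": 0, "ry": 0, "rz": 0}, {"fingers": 1, "dx": 0, "dy": 0, "dz": 0.06, "rx": 0, "ry": 0, "rz": 0}, {"fingers": 1, "dx": 0, "dy": 0, "dz": 0.06, "rx": 0, "ry": 0, "rz": 0}, {"fingers": 1, "dx": 0, "dy": 0, "dz": 0.04, "rx": 0, "ry": 0, "rz": 0}, {"fingers": 1, "dx": 0, "dy": 0, "dz": 0, "rx": 0, "ry": 0, "rz": 0}]}}

```text
time_s: 20.42
tool_pos: [0.49, 0.1605, 0.1122]
tool_rot: [-180.0, 0.0, 60.0]
force: [0.4, 0.5, -4.0]
grip_width: 0.0369
```

Request:
{"op": "carry_out", "data": {"plan": [{"fingers": 1, "dx": 0, "dy": 0, "dz": 0.04, "rx": 0, "ry": 0, "rz": 0}, {"fingers": 1, "dx": 0, "dy": 0, "dz": 0, "rx": 0, "ry": 0, "rz": 0}]}}

```text
time_s: 20.68
tool_pos: [0.4906, 0.1607, 0.1117]
tool_rot: [180.0, -0.1, 60.0]
force: [0.4, -0.1, 0.1]
grip_width: 0.037
```

Request:
{"op": "carry_out", "data": {"plan": [{"fingers": -1, "dx": 0, "dy": 0, "dz": 0, "rx": 0, "ry": 0, "rz": 0}, {"fingers": -1, "dx": 0, "dy": 0, "dz": 0, "rx": 0, "ry": 0, "rz": 0}, {"fingers": -1, "dx": 0, "dy": 0, "dz": 0, "rx": 0, "ry": 0, "rz": 0}, {"fingers": -1, "dx": 0, "dy": 0, "dz": 0, "rx": 0, "ry": 0, "rz": 0}, {"fingers": -1, "dx": 0, "dy": 0, "dz": 0, "rx": 0, "ry": 0, "rz": 0}, {"fingers": -1, "dx": 0, "dy": 0, "dz": -0.3, "rx": 0, "ry": 0, "rz": 0}, {"fingers": -1, "dx": 0, "dy": 0, "dz": -0.7, "rx": 0, "ry": 0, "rz": 0}, {"fingers": -1, "dx": 0, "dy": 0, "dz": -0.9, "rx": 0, "ry": 0, "rz": 0}, {"fingers": -1, "dx": 0, "dy": 0, "dz": -0.9, "rx": 0, "ry": 0, "rz": 0}, {"fingers": -1, "dx": 0, "dy": 0, "dz": -0.9, "rx": 0, "ry": 0, "rz": 0}, {"fingers": -1, "dx": 0, "dy": 0, "dz": -0.9, "rx": 0, "ry": 0, "rz": 0}, {"fingers": -1, "dx": 0, "dy": 0, "dz": 0, "rx": 0, "ry": 0, "rz": 0}]}}

```text
time_s: 22.18
tool_pos: [0.4916, 0.1609, 0.252]
tool_rot: [179.8, -0.3, 60.0]
force: [1.0, 0.6, -0.4]
grip_width: 0.0872
```

Request:
{"op": "carry_out", "data": {"plan": [{"fingers": -1, "dx": -0.9, "dy": 0.7, "dz": -0.1, "rx": 0, "ry": 0, "rz": 0}, {"fingers": -1, "dx": -0.9, "dy": 0.7, "dz": 0, "rx": 0, "ry": 0, "rz": 0}, {"fingers": -1, "dx": -0.9, "dy": 0.7, "dz": 0, "rx": 0, "ry": 0, "rz": 0}, {"fingers": -1, "dx": -0.9, "dy": 0.7, "dz": 0, "rx": 0, "ry": 0, "rz": 0}, {"fingers": -1, "dx": -0.9, "dy": 0.7, "dz": 0, "rx": 0, "ry": 0, "rz": 0}, {"fingers": -1, "dx": -0.9, "dy": 0.7, "dz": 0, "rx": 0, "ry": 0, "rz": 0}, {"fingers": -1, "dx": -0.5, "dy": 0.4, "dz": 0, "rx": 0, "ry": 0, "rz": 0}, {"fingers": -1, "dx": 0, "dy": 0, "dz": 0, "rx": 0, "ry": 0, "rz": 0}]}}

```text
time_s: 23.18
tool_pos: [0.5208, -0.0635, 0.2515]
tool_rot: [-180.0, 0.1, 59.8]
force: [-0.2, -0.0, -0.8]
grip_width: 0.0868
```

```bash
python3 - <<'E'
from h import *
o,d=snap('side','s12'); print(o['tool_pos'],o['force'],o['grip_width'])
o,e=snap('top','t12')
a=np.linspace(0,6.29,80); t=np.radians(12.27);R=np.array([[np.cos(t),-np.sin(t),0],[np.sin(t),np.cos(t),0],[0,0,1]])
q=np.array([[-2,-44],[-88,-44],[-88,44],[-2,44],[-2,-44]])/1e3
for n,(x0,y0,x1,y1) in dict(side=(220,250,400,430),top=(170,190,290,320)).items():
    im=cv2.imread('pics/%s12.png'%n[0]); f=4 if n=='side' else 5
    im=cv2.resize(im[y0:y1,x0:x1],None,fx=f,fy=f,interpolation=cv2.INTER_CUBIC)
    c=cv2.convertScaleAbs(im,alpha=1.8,beta=20)
    def pl(P,col):
        cv2.polylines(c,[((proj(n,P)-[x0,y0]+.5)*f).astype(int)],False,col,1)
    for r,z in ((.032,.102),(.019,.148),(.032,.004),(.0145,.162)): pl(np.c_[r*np.cos(a),r*np.sin(a),0*a+z]+[.4907,.1574,0],(0,255,0))
    y=np.radians(240);Q=np.array([[np.cos(y),-np.sin(y),0],[np.sin(y),np.cos(y),0],[0,0,1]])
    B=np.array([[19,15],[19,-15],[-19,-15],[-19,15],[19,15]])/1e3
    for z in(.191,.171): pl(np.c_[B,0*B[:,0]+z]@Q.T+[.4907,.1574,0],(255,0,255))
    cv2.imwrite('pics/o12%s.png'%n,c)
E
```

```text
[ 0.52079193 -0.06347928  0.25153435] [-0.17836633 -0.03047445 -0.76883523] 0.08677680345954902
```

View pics/o12side.png

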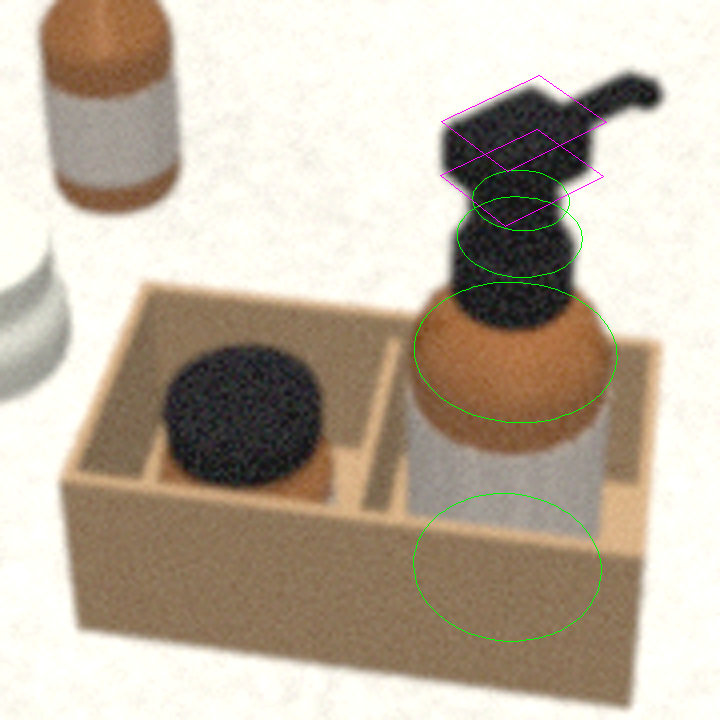

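View pics/o12top.png

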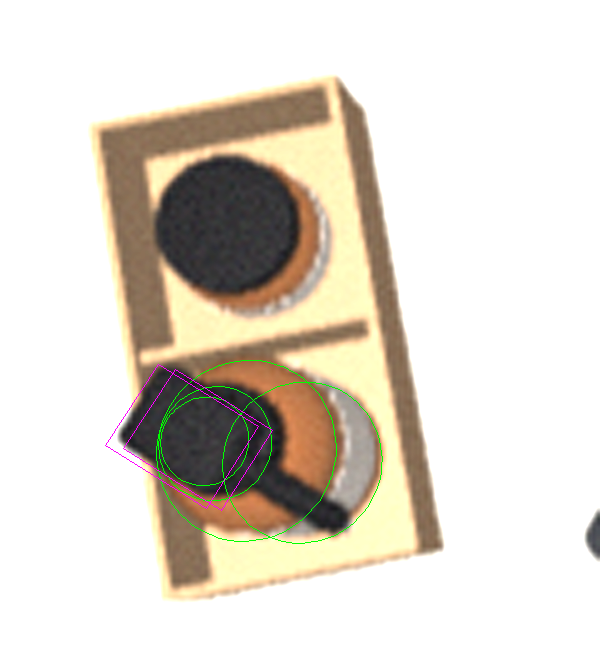

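View pics/s12.png

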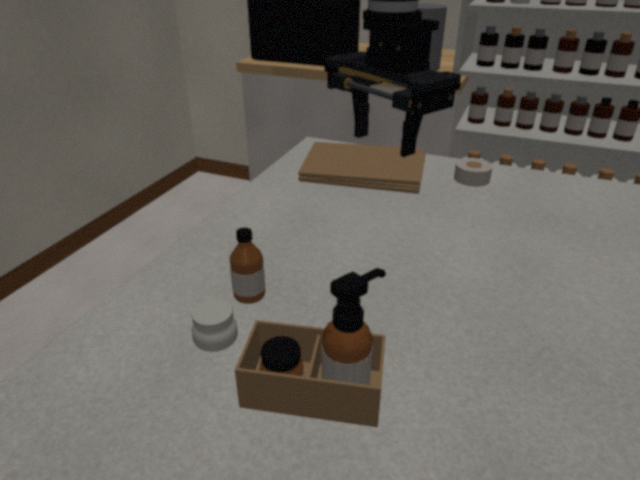

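```bash
python3 -c "
from cell import ticket; print(ticket.sign_off())"
```

```text
the job is handed in; nothing more can be done
None
```

The amber bottle is standing upright in the empty space of the tray with its pump head locked down, and I've handed the job in at about 23 s of the 67 s allowed.

**Locking the pump:**
- The first push stopped about 7 mm down, on the ledges, so I turned the head back about 17° anticlockwise. It then went the full 18 mm to its stop.
- I twisted it about 74° clockwise until the torque rose at the end stop, then about 10° more while the bottle slipped round.
- When I eased off, the head held at about 12.6 mm and stayed down after I opened the fingers.

**Placing the bottle:** I held it by the screw closure, carried it over and lowered it until its weight came off the wrist. I then opened the fingers and moved the arm away.

**Last checks (side and top pictures):**
- The bottle is upright and within about 3 mm of the centre of the space as I measured it from the pictures.
- The head lies about where the model puts it at 13 mm down.
- The jars and the capped bottle look unmoved.
- The robot is clear of everything.

**One mismatch:** The pictures show the fingertips about 19 mm behind the reported TCP. Because of this, my first grasp of the closure actually took hold of the head, at 29 mm wide. I opened the fingers, lowered them 19 mm and gripped the closure properly at 37 mm. The head measurement in the first side picture on its own was loose, within a few millimetres, so I relied on the arm's own height reading to confirm the lock.

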